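# Clear and open a filter housing of unknown thread hand

### The job

Stack the two brown filter cartons, the one lying on the red cap of the filter housing and the one on the bench, squarely on the white carton, so that the three make one straight column, without shifting the white carton or disturbing the other things. Then open the housing: its cap may have a left-hand or a right-hand thread, so try loosening it both ways, find the way it turns, and lift it off. Finish while still holding the cap in the gripper, at rest, at least 5 cm above the housing's top, clear of the housing and the cartons.

Things in the scene. Friction and masses are not known exactly. Their poses are not given: they have to be found in the camera images.
- housing: blue filter housing bolted to the bench: upright cylinder 100 mm in diameter on a round foot of 120 mm, 90 mm high, with a brass pipe stub (32 mm diameter, to 77 mm from the axis, centred 42 mm up) on either side along its y axis, and a grey valve block on its -x side (x -123 to -47 mm, 46 mm wide, 93 mm high, low brass and steel plugs on top). Fixed. Origin: centre of the foot on the bench.
- mouth (a point): centre of the housing's top face, 90 mm above the bench. A steel rim (76 mm outside diameter, 64 mm inside, 4 mm high) stands round the cap there. Axes as the housing.
- cap: red cap, 0.34 to 0.55 kg, painted metal, on the housing. Origin: centre of its flange's underside, which lies on the mouth while closed; z up the axis. Flange 63 mm diameter, 5 mm thick. A steel stem (10 mm diameter) below carries a cross bar 56 mm long along the cap's x, reaching 17 mm below the origin.
- cap_head (a point): centre of the cap's hexagonal head, 54 mm across flats, from 5 to 33 mm above the cap's origin (this point 19 mm above it). Two flats face the cap's +y and -y, the others lie 60 degrees on. The flat top bears a white pointer along the cap's +x. Axes as the cap.
- cap_thread (a point): centre of the cross bar, 13 mm below the cap's origin. Closed, the cap turns loosely but cannot be lifted; its pointer starts within 3 degrees of the housing's +x. One way it stops hard after less than 6 degrees; the other way it turns about 60 degrees to a hard stop, and lifts off 55 to 61 degrees from the housing x. Which way differs from start to start and cannot be seen.
- carton_a: closed cardboard carton 88 (its x) x 64 (its y) x 44 mm high, 0.13 to 0.25 kg, lying flat on top of the cap at the start. Origin: centre of its underside.
- carton_b: the same kind of carton, standing flat on the bench. Origin: centre of its underside.
- carton_base: white carton of the same size, flat on the bench: the foot of the column, to be stacked upon. Loose. Origin: centre of its underside.
- oil_bottle: bystander: yellow oil bottle, 52 mm diameter, 150 mm tall; origin: centre of its underside. Leave alone.
- wrench: bystander: steel wrench lying flat, about 150 mm long, origin at its middle underneath. Leave alone.
- coupling: bystander: brass pipe coupling, 32 mm diameter, 45 mm tall; origin: centre of its underside. Leave alone.
- tin: bystander: tin with a green label, 60 mm diameter, 75 mm tall; origin: centre of its underside. Leave alone.
- bearing: bystander: steel bearing ring lying flat, 52 mm diameter, 16 mm tall; origin: centre of its underside. Leave alone.
- grey_box: bystander: small grey box, 70 x 50 x 60 mm; origin: centre of its underside. Leave alone.
Things that resemble listed ones, but are neither listed nor needed, are in the scene too. Leave any black look-alike of the carton_a alone. Leave any yellow look-alike of the carton_b alone.

How it is judged (in metres and radians):
On the way, in this order (a step that is already met when the one before it is completed fails the run):
1. one carton stands squarely on the column's foot, let go (((horizontal distance between carton_a and carton_base below 0.012 m and angle between the x axis of carton_a and the x axis of carton_base, either way round below 0.17 rad and z of carton_a in the frame of carton_base between 0.04 and 0.048 m and contact force between the fingers and carton_a below 0.1 N) or (horizontal distance between carton_b and carton_base below 0.012 m and angle between the x axis of carton_b and the x axis of carton_base, either way round below 0.17 rad and z of carton_b in the frame of carton_base between 0.04 and 0.048 m and contact force between the fingers and carton_b below 0.1 N))), for 0.2 s.
2. both cartons stand squarely on the column, let go (((horizontal distance between carton_a and carton_base below 0.012 m and angle between the x axis of carton_a and the x axis of carton_base, either way round below 0.17 rad and z of carton_a in the frame of carton_base between 0.04 and 0.048 m and contact force between the fingers and carton_a below 0.1 N and horizontal distance between carton_b and carton_a below 0.012 m and angle between the x axis of carton_b and the x axis of carton_a, either way round below 0.17 rad and z of carton_b in the frame of carton_a between 0.04 and 0.048 m and contact force between the fingers and carton_b below 0.1 N) or (horizontal distance between carton_b and carton_base below 0.012 m and angle between the x axis of carton_b and the x axis of carton_base, either way round below 0.17 rad and z of carton_b in the frame of carton_base between 0.04 and 0.048 m and contact force between the fingers and carton_b below 0.1 N and horizontal distance between carton_a and carton_b below 0.012 m and angle between the x axis of carton_a and the x axis of carton_b, either way round below 0.17 rad and z of carton_a in the frame of carton_b between 0.04 and 0.048 m and contact force between the fingers and carton_a below 0.1 N))), for 0.2 s.
3. the cap is off the housing, held in the gripper (z of cap in the frame of mouth above 0.045 m and contact force between the fingers and cap above 2 N and contact force between cap and housing below 0.1 N and contact force between cap and carton_a below 0.1 N and contact force between cap and carton_b below 0.1 N), for 0.2 s.
At the end, for the whole second after the job is handed in: Three cartons in one column, each within 12 mm and 0.17 rad of square on the one below, at rest, not touched by the fingers, the foot within 30 mm of its start; the cap at rest in the fingers (over 2 N), at least 45 mm above the mouth, touching neither housing nor cartons (all of step 3 and ((horizontal distance between carton_a and carton_base below 0.012 m and angle between the x axis of carton_a and the x axis of carton_base, either way round below 0.17 rad and z of carton_a in the frame of carton_base between 0.04 and 0.048 m and contact force between the fingers and carton_a below 0.1 N and horizontal distance between carton_b and carton_a below 0.012 m and angle between the x axis of carton_b and the x axis of carton_a, either way round below 0.17 rad and z of carton_b in the frame of carton_a between 0.04 and 0.048 m and contact force between the fingers and carton_b below 0.1 N) or (horizontal distance between carton_b and carton_base below 0.012 m and angle between the x axis of carton_b and the x axis of carton_base, either way round below 0.17 rad and z of carton_b in the frame of carton_base between 0.04 and 0.048 m and contact force between the fingers and carton_b below 0.1 N and horizontal distance between carton_a and carton_b below 0.012 m and angle between the x axis of carton_a and the x axis of carton_b, either way round below 0.17 rad and z of carton_a in the frame of carton_b between 0.04 and 0.048 m and contact force between the fingers and carton_a below 0.1 N)) and distance of carton_base from where it was at the start of the episode below 0.03 m and angle between carton_base's own z axis and vertical below 0.1 rad and linear speed of each of carton_a, carton_b below 0.02 m/s and linear speed of cap below 0.03 m/s); the arm keeps its last pose, push and grip.
It fails at once if a bystander moved more than 30 mm (distance of any of oil_bottle, wrench, coupling, tin, bearing, grey_box from where it was at the start of the episode above 0.03 m).
It fails at once if a bystander tipped over (angle between any of oil_bottle, wrench, coupling, tin, bearing, grey_box's own z axis and vertical above 0.5 rad).
It also fails if it takes over 70 s, if anything falls off the work surface, if the arm or the gripper's body presses on something with over 40 N, if the wrist force passes 120 N, or if a joint passes its speed limit or range.

### The arm

A 6-joint arm with a two-finger parallel gripper is mounted at the origin on the work surface. World frame = base frame: x ahead of the robot, y to its left, z up, the work surface at z = 0. Lengths are in mm, angles in degrees, forces in N, time in s.
With the tool pointing down it reaches from about 300 to 850 mm from the base axis. Payload 4.2 kg.
Tool frame: the origin (TCP) lies at the very end of the fingers, on their centre line; the grasp point (between the pads) lies 19 mm behind it (env.grasp_offset is the distance from the TCP to the grasp point, in mm); z points along the fingers, y is the line along which they close (so a half turn about z gives the same grasp; the last joint's range is limited). The gripper opens to 91 mm and grips with 3 to 60 N. Pads are 32 mm wide; open, the fingers measure 118 mm over their backs; the gripper's body (76 mm by 178 mm) begins 60 mm behind the grasp point.
Start: joints at [-69.213, 18.312, 89.639, -0, 72.044, -1.146], TCP at [214.779, -533.401, 182.676] pointing down, gripper open.
Joint ranges: [-177.97, 177.97], [-48.28, 115.42], [12.27, 149.76], [-77.06, 257.06], [2.81, 150.46], [-146.56, 146.56]. Speed limits (degrees/s): [147.25, 147.25, 180, 180, 180, 180].

### API

Orientations are given as [roll, pitch, yaw] about the fixed x, y, z axes, in that order (R = Rz(yaw) Ry(pitch) Rx(roll)).
In Python, from workcell import env gives the robot as it stands. The module is installed in compiled form; this text tells all that it offers.
- The arm moves only by the tool send_rows, never from a script. Its argument "motion" is a list of rows, each an object of numbers: "tx", "ty", "tz": the shift along the tool's x, y, z in units of 500 mm (1.0 is 500 mm); "rx", "ry", "rz": the turn, a rotation vector about the tool's x, y, z in units of 30 degrees (1.0 is 30 degrees); "gripper": the closure, from -1 (fully open) to 1 (shut). In form: [{"tx": .., "ty": .., "tz": .., "rx": .., "ry": .., "rz": .., "gripper": ..}, ...]. A call has 1 to 12 rows; each row shifts and turns the commanded pose from where the row before left it, along the tool's axes as they then stand; what a row does not reach is not made up. A row lasts 1/8 s, in which the tool goes at most 62.5 mm and 10.7 degrees, less where a joint would pass 70% of its speed; a pose out of reach is approached as far as the arm can. A call with a number of a shift or a turn outside -1 to 1 is refused whole. A call with a gripper value outside its range is refused whole. The fingers move at their own pace and stop on an object; "grip_force" is the grip in N (left out, the last holds). Time passes only in rows, so rows that do not move let the fingers close. It gives the time, the measured TCP pose, the force, the opening and the grip force at its end, in the units of the state.
- env.state(): the state, without advancing time (a new reading comes with each control period).
- env.grab_frame(name): name is "scene" or "top" or "wrist"; returns a dict with "frame" (384x512x3 uint8, red, green, blue), "vertical_fov" (degrees; the focal length in pixels is half the picture's height over the tangent of half this angle, whatever the lens; pixels are square), "cx", "cy" (the principal point, pixels), "k1" (the pictures are not rectified: a ray, as slopes to the right and down, at radius r is drawn at 1 + k1 r^2 times it, then the intrinsics apply), "rvec" (rotation vector, rad) and "tvec" (3), from world to camera coordinates, as OpenCV has them; the wrist camera has in their place "T_tool_cam" (4x4, takes a point from camera to tool coordinates, whose origin is the TCP and whose axes are the flange's). Camera axes: x right, y down, z forward; pixel columns grow to the right and rows downward; lengths in mm; the calibration is good to about 2 mm. A picture is of the moment at which its call begins: read the wrist's pose just before it. There is no depth.
- env.job_done(): hands the job in; it is judged then, once.
The state is a dict: "time_s": time; "qpos": joint angles; "qvel": joint speeds; "effort": joint torques, N m; "ee_pos": TCP position; "ee_rot": TCP orientation; "force": force on the tool from outside, world axes, zero at the start; "torque": the same for the moment, N m; "gripper_width": finger opening in mm; "gripper_force": force on a finger pad.
Only numpy, scipy, OpenCV 4.12 (cv2) and the standard library are available. Lean on these libraries where they do the work, as an engineer would, in place of code of your own. Each camera call takes 0.05 s, during which the arm holds its last target. There are 200 camera calls.

## Working session

There is one attempt and no reset: what is moved stays moved. The work goes in short steps, Python scripts to look and compute and a tool call to move; the robot and the scene stay as the last step left them, time stands still between calls to the robot, and variables do not carry over. Pictures are saved under pics/ and viewed, at most 10 in all, crops included, and the job is handed in when it is done.

Besides the shell and the picture viewer there is one more tool, called after "Emit:" as name(argument=value, ...), one argument or row to a line, values as JSON. send_rows: Moves the arm, as the interface text tells. Shifts and turns lie within -1 to 1; 1 stands for 500 mm of shift or 30 degrees of turn. Its arguments: {"type":"object","properties":{"motion":{"type":"array"},"grip_force":{"type":"number"}},"required":["motion"]}

```bash
mkdir -p pics; cat > h.py <<'E'
import numpy as np, cv2, pickle
from scipy.spatial.transform import Rotation as R
from workcell import env
def grab(n,fn):
    s=env.state(); g=env.grab_frame(n); g['state']=s
    cv2.imwrite(f'pics/{fn}.png',g['frame'][:,:,::-1]); pickle.dump(g,open(f'pics/{fn}.pkl','wb')); return g
def load(fn): return pickle.load(open(f'pics/{fn}.pkl','rb'))
def cam(g):
    f=g['frame'].shape[0]/2/np.tan(np.radians(g['vertical_fov'])/2)
    if 'rvec' in g and g['rvec'] is not None:
        Rm=cv2.Rodrigues(np.array(g['rvec'],float))[0]; t=np.array(g['tvec'],float).ravel()
        Rc=Rm.T; c=-Rm.T@t
    else:
        s=g['state']; Rt=R.from_euler('xyz',s['ee_rot'],degrees=True).as_matrix(); T=np.array(g['T_tool_cam'])
        Rc=Rt@T[:3,:3]; c=Rt@T[:3,3]+np.array(s['ee_pos'])
    return f,Rc,c
def px2w(g,uv,z):
    f,Rc,c=cam(g); out=[]
    for u,v in np.atleast_2d(uv):
        d=np.array([(u-g['cx'])/f,(v-g['cy'])/f]); p=d.copy()
        for _ in range(20): p=d/(1+g['k1']*(p@p))
        r=Rc@np.array([p[0],p[1],1]); out.append(c+r*(z-c[2])/r[2])
    return np.array(out)
def w2px(g,P):
    f,Rc,c=cam(g); q=(np.atleast_2d(P)-c)@Rc; p=q[:,:2]/q[:,2:]
    return p*(1+g['k1']*(p**2).sum(1,keepdims=True))*f+[g['cx'],g['cy']]
E
python3 - <<'E'
from h import *
a=grab('top','top0');b=grab('scene','scene0')
for g in(a,b): print(cam(g)[2],{k:v for k,v in g.items() if k not in('frame','state')})
print(env.state())
cv2.imwrite('pics/top0b.png',cv2.resize(cv2.imread('pics/top0.png'),(800,600),interpolation=2))
cv2.imwrite('pics/scene0b.png',cv2.resize(cv2.imread('pics/scene0.png'),(800,600),interpolation=2))
E
```

```text
[414.54946389  10.50642903 964.81745205] {'vertical_fov': 56.42560711175826, 'cx': 255.38044084128643, 'cy': 193.27392824648453, 'k1': -0.11276121560025017, 'rvec': array([ 2.20803698, -2.14804217,  0.10899796]), 'tvec': array([ -9.81753529, 501.30925831, 922.72802189])}
[981.71432606 183.28271658 711.92324611] {'vertical_fov': 57.56400351095158, 'cx': 255.1959115030295, 'cy': 190.74445325498687, 'k1': -0.089869012138425, 'rvec': array([ 1.49864462,  2.15515188, -0.8184026 ]), 'tvec': array([ 183.66990335, -274.81405665, 1181.0727672 ])}
{'time_s': 0.1, 'qpos': array([-6.92149993e+01,  1.83478742e+01,  8.96980548e+01, -5.40117520e-04,
        7.20409079e+01, -1.14728431e+00]), 'qvel': array([ 0.13033643,  0.01602991, -0.12792371, -0.05096286,  0.05530124,
       -0.08166037]), 'effort': array([-2.39749204e-05, -4.13332987e+01, -2.32509917e+01,  7.28518981e-02,
        4.21673153e-02, -5.08384767e-05]), 'ee_pos': array([ 214.58656221, -532.95123486,  181.91462659]), 'ee_rot': array([-1.79913170e+02, -1.22525053e-03,  2.19324510e+01]), 'force': array([-0.57320757, -0.31328729,  0.33775608]), 'torque': array([0.02918337, 0.03262983, 0.01538882]), 'gripper_force': 0.0, 'gripper_width': 91.1600871567828}
```

View pics/top0b.png

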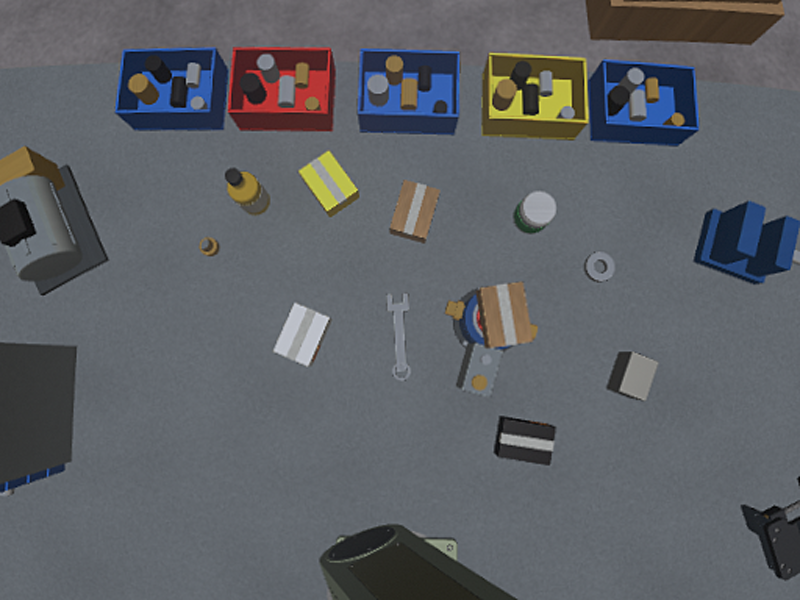

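View pics/scene0b.png

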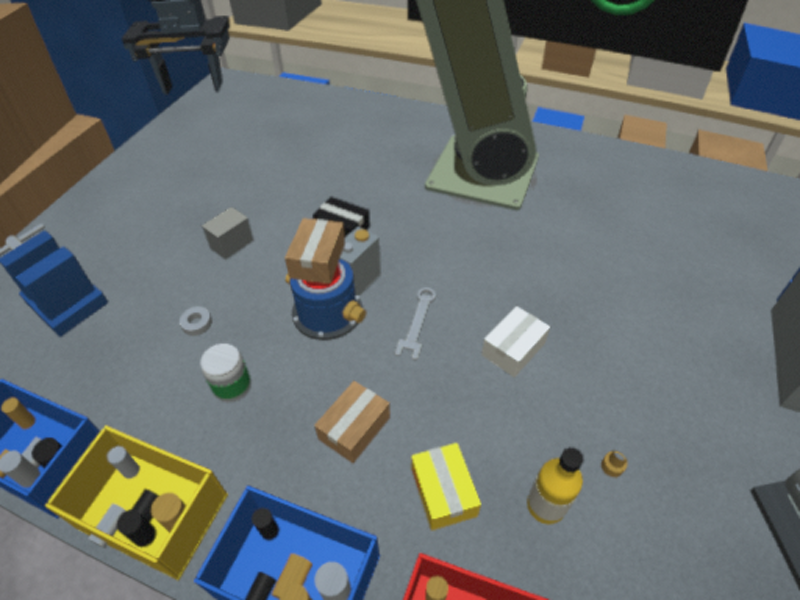

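Candidates in the top view (800x600):
- carton_b is the brown one at (414,210). The yellow one at (329,183) is a look-alike.
- carton_a is the brown one on the red cap at (505,315). The black one at (525,440) is a look-alike.
- The white foot is at (302,334).

I'll enlarge the area to confirm these.

```bash
python3 - <<'E'
import cv2
i=cv2.imread('pics/top0.png')
cv2.imwrite('pics/crop1.png',cv2.resize(i[108:254,168:358],None,fx=4,fy=4,interpolation=cv2.INTER_CUBIC))
E
```

```text
(no output)
```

View pics/crop1.png

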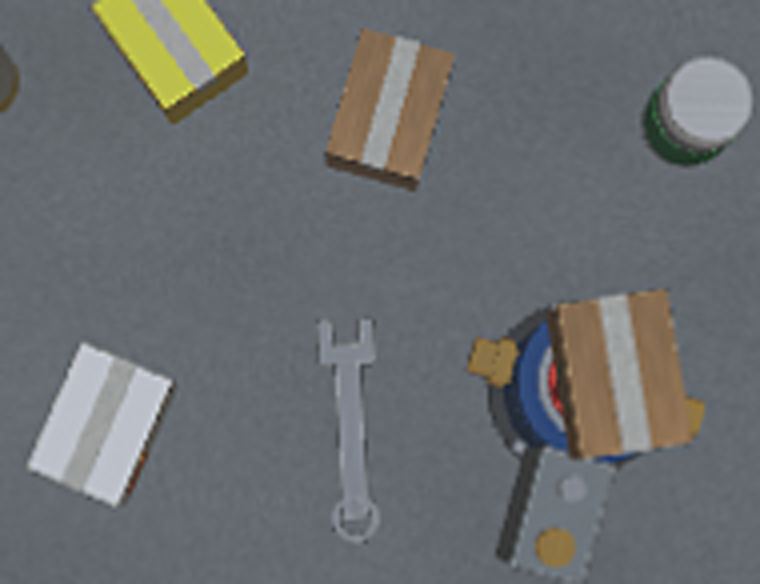

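The crop confirms the two brown cartons with grey tape, the white foot, and the yellow look-alike standing apart. Top corners in crop pixels:
- B: (363,30), (454,53), (419,178), (330,152)
- White: (83,344), (172,380), (118,505), (30,467)
- A: (557,305), (667,290), (690,441), (580,458)

```bash
python3 - <<'E'
from h import *
g=load('top0')
def o(p): return (np.array(p,float)+.5)/4-.5+[168,108]
for n,c,z in[('B',[(363,30),(454,53),(419,178),(330,152)],44),('W',[(83,344),(172,380),(118,505),(30,467)],44),('A',[(557,305),(667,290),(690,441),(580,458)],167)]:
    P=px2w(g,o(c),z); L=(P[0]+P[1]-P[2]-P[3])/2; S=(P[1]+P[2]-P[0]-P[3])/2
    print(n,P.mean(0).round(1),'long',np.linalg.norm(L).round(1),np.degrees(np.arctan2(L[1],L[0])).round(1),'short',np.linalg.norm(S).round(1),np.degrees(np.arctan2(S[1],S[0])).round(1)+90)
P=px2w(g,o([(570,487),(555,547)]),95);print('plugs',P.round(1), np.degrees(np.arctan2(*(P[0]-P[1])[[1,0]])))
print('stubs',px2w(g,o([(493,360),(695,415)]),50).round(1))
print('others wrench', px2w(g,o([(345,350),(355,520)]),5).round(1),'tin',px2w(g,o([(708,103)]),75).round(1))
s=env.state(); print(R.from_euler('xyz',s['ee_rot'],degrees=True).as_matrix().round(3))
E
```

```text
B [658.7 -18.3  44. ] long 86.6 -13.7 short 61.5 -13.900000000000006
W [442.4 163.9  44. ] long 86.7 -21.2 short 62.3 -20.799999999999997
A [ 475.2 -148.7  167. ] long 86.4 9.3 short 63.3 9.700000000000003
plugs [[ 410.4 -130.9   95. ]
 [ 373.9 -122.4   95. ]] -13.14064004137277
stubs [[ 490.2  -87.3   50. ]
 [ 458.3 -218.8   50. ]]
others wrench [[497.9   7.8   5. ]
 [384.4  -2.    5. ]] tin [[ 657.5 -220.7   75. ]]
[[ 0.928  0.374 -0.001]
 [ 0.374 -0.928  0.001]
 [ 0.    -0.002 -1.   ]]
```

```bash
cat >> h.py <<'E'
def plan(xyz,yaw):
    """turn needed first (rz units), then shift in the turned tool frame (units), from the measured pose"""
    s=env.state(); p=np.array(s['ee_pos']); y=s['ee_rot'][2]
    dy=(yaw-y+180)%360-180
    Rn=R.from_euler('xyz',[180,0,yaw],degrees=True).as_matrix()
    d=Rn.T@(np.array(xyz)-p)
    print('at',p.round(1),np.round(s['ee_rot'],2),'q',np.round(s['qpos'],0),'w',round(s['gripper_width'],1),'t',round(s['time_s'],2),'F',np.round(s['force'],1))
    print('rz',round(-dy/30,3),'txyz',(d/500).round(4),'dist rows@55',round(np.linalg.norm(d)/55,1))
E
python3 -c "
from h import *
plan([658.7,-18.3,260],-13.8)"
```

```text
at [ 214.6 -533.   181.9] [-179.91   -0.     21.93] q [-69.  18.  90.  -0.  72.  -1.] w 91.2 t 0.1 F [-0.6 -0.3  0.3]
rz 1.191 txyz [ 0.6171 -1.2115 -0.1562] dist rows@55 12.4
```

Emit:
send_rows(
  motion=[
    {"tz": -0.039, "rz": 0.298, "gripper": -1},
    {"tz": -0.039, "rz": 0.298},
    {"tz": -0.039, "rz": 0.298},
    {"tz": -0.039, "rz": 0.298},
    {"tx": 0.047, "ty": -0.093},
    {"tx": 0.047, "ty": -0.093},
    {"tx": 0.047, "ty": -0.093},
    {"tx": 0.047, "ty": -0.093},
    {"tx": 0.047, "ty": -0.093},
    {"tx": 0.047, "ty": -0.093},
    {"tx": 0.047, "ty": -0.093},
    {"tx": 0.047, "ty": -0.093},
  ],
  grip_force=20,
)

```text
invalid input at $.motion[0]: expected keys tx, ty, tz, rx, ry, rz, gripper
```

```bash
python3 -c "
from h import *
plan([658.7,-18.3,160],-13.8)"
```

```text
at [ 214.6 -533.   181.9] [-179.91   -0.     21.93] q [-69.  18.  90.  -0.  72.  -1.] w 91.2 t 0.1 F [-0.6 -0.3  0.3]
rz 1.191 txyz [ 0.6171 -1.2115  0.0438] dist rows@55 12.4
```

All seven keys are required in each row.

Emit:
send_rows(
  motion=[
    {"tx": 0, "ty": 0, "tz": -0.039, "rx": 0, "ry": 0, "rz": 0.298, "gripper": -1},
    {"tx": 0, "ty": 0, "tz": -0.039, "rx": 0, "ry": 0, "rz": 0.298, "gripper": -1},
    {"tx": 0, "ty": 0, "tz": -0.039, "rx": 0, "ry": 0, "rz": 0.298, "gripper": -1},
    {"tx": 0, "ty": 0, "tz": -0.039, "rx": 0, "ry": 0, "rz": 0.298, "gripper": -1},
    {"tx": 0.047, "ty": -0.093, "tz": 0, "rx": 0, "ry": 0, "rz": 0, "gripper": -1},
    {"tx": 0.047, "ty": -0.093, "tz": 0, "rx": 0, "ry": 0, "rz": 0, "gripper": -1},
    {"tx": 0.047, "ty": -0.093, "tz": 0, "rx": 0, "ry": 0, "rz": 0, "gripper": -1},
    {"tx": 0.047, "ty": -0.093, "tz": 0, "rx": 0, "ry": 0, "rz": 0, "gripper": -1},
    {"tx": 0.047, "ty": -0.093, "tz": 0, "rx": 0, "ry": 0, "rz": 0, "gripper": -1},
    {"tx": 0.047, "ty": -0.093, "tz": 0, "rx": 0, "ry": 0, "rz": 0, "gripper": -1},
    {"tx": 0.047, "ty": -0.093, "tz": 0, "rx": 0, "ry": 0, "rz": 0, "gripper": -1},
    {"tx": 0.047, "ty": -0.093, "tz": 0, "rx": 0, "ry": 0, "rz": 0, "gripper": -1},
  ],
  grip_force=20,
)

```text
time_s: 1.6
ee_pos: [487.0, -215.6, 260.3]
ee_rot: [180.0, 0.0, -13.8]
force: [0.7, -0.1, -0.2]
gripper_width: 91.6
gripper_force: 0.0
```

```bash
python3 -c "
from h import *
plan([658.7,-18.3,160],-13.8)"
```

```text
at [ 487.  -215.6  260.3] [ 1.7999e+02  3.0000e-02 -1.3830e+01] q [-25.  12.  87.  -0.  81.  79.] w 91.6 t 1.6 F [ 0.7 -0.1 -0.2]
rz -0.001 txyz [ 0.2394 -0.4652  0.2006] dist rows@55 5.1
```

Emit:
send_rows(
  motion=[
    {"tx": 0.048, "ty": -0.093, "tz": 0, "rx": 0, "ry": 0, "rz": 0, "gripper": -1},
    {"tx": 0.048, "ty": -0.093, "tz": 0, "rx": 0, "ry": 0, "rz": 0, "gripper": -1},
    {"tx": 0.048, "ty": -0.093, "tz": 0, "rx": 0, "ry": 0, "rz": 0, "gripper": -1},
    {"tx": 0.048, "ty": -0.093, "tz": 0, "rx": 0, "ry": 0, "rz": 0, "gripper": -1},
    {"tx": 0.047, "ty": -0.093, "tz": 0, "rx": 0, "ry": 0, "rz": 0, "gripper": -1},
    {"tx": 0, "ty": 0, "tz": 0.1, "rx": 0, "ry": 0, "rz": 0, "gripper": -1},
    {"tx": 0, "ty": 0, "tz": 0.1, "rx": 0, "ry": 0, "rz": 0, "gripper": -1},
    {"tx": 0, "ty": 0, "tz": 0, "rx": 0, "ry": 0, "rz": 0, "gripper": -1},
  ],
)

```text
time_s: 2.6
ee_pos: [654.5, -19.5, 155.8]
ee_rot: [179.9, 0.6, -13.8]
force: [-0.1, -0.1, 0.2]
gripper_width: 91.4
gripper_force: 0.0
```

```bash
python3 - <<'E'
from h import *
plan([658.7,-18.3,10],-13.8)
grab('wrist','w1'); cv2.imwrite('pics/w1b.png',cv2.resize(cv2.imread('pics/w1.png'),(800,600)))
E
```

```text
at [654.5 -19.5 155.8] [179.87   0.62 -13.81] q [ -3.  27.  80.  -0.  74. 101.] w 91.4 t 2.6 F [-0.1 -0.1  0.2]
rz -0.0 txyz [ 0.0076 -0.0044  0.2916] dist rows@55 2.7
```

View pics/w1b.png

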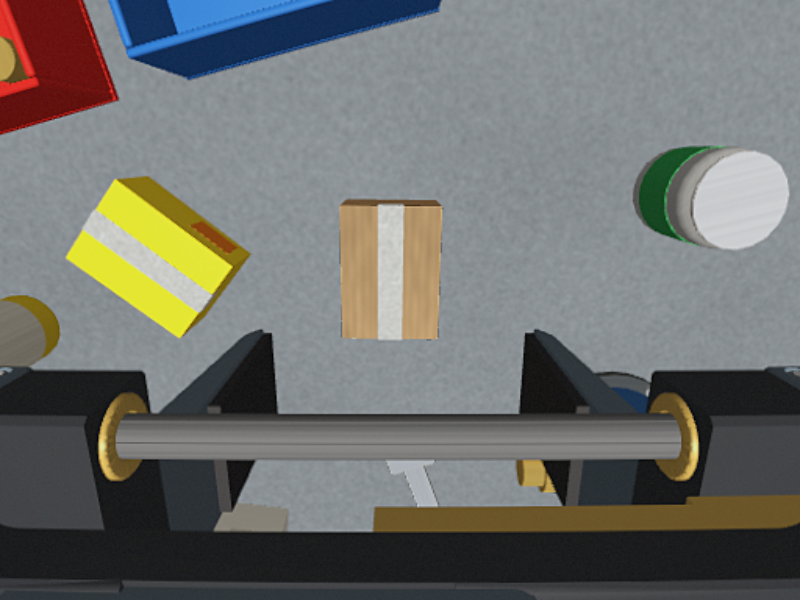

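The wrist view shows carton_b aligned with the fingers. Its top corners are at about (341,206), (441,206), (439,339), (342,339), with the yellow look-alike to its left and the tin to its right.

```bash
python3 - <<'E'
from h import *
g=load('w1')
P=px2w(g,(np.array([(341,206),(441,206),(439,339),(342,339)])+.5)*.64-.5,44); print(P.round(1),P.mean(0)); L=P[0]+P[1]-P[2]-P[3]; print(np.degrees(np.arctan2(L[1],L[0])),np.linalg.norm(L)/2)
plan([658.7,-18.3,10],-13.8)
E
```

```text
[[707.2   3.5  44. ]
 [692.5 -56.8  44. ]
 [606.7 -36.6  44. ]
 [622.1  26.5  44. ]] [657.12398308 -15.83982508  44.        ]
-14.186548015564696 88.13445245330848
at [657.  -19.8 159.4] [179.95   0.21 -13.82] q [ -3.  27.  80.  -0.  74. 101.] w 91.0 t 2.65 F [ 0.2 -0.5  0.1]
rz -0.001 txyz [ 0.0026 -0.0038  0.2987] dist rows@55 2.7
```

Emit:
send_rows(
  motion=[
    {"tx": 0, "ty": -0.004, "tz": 0.1, "rx": 0, "ry": 0, "rz": 0, "gripper": -1},
    {"tx": 0, "ty": 0, "tz": 0.1, "rx": 0, "ry": 0, "rz": 0, "gripper": -1},
    {"tx": 0, "ty": 0, "tz": 0.07, "rx": 0, "ry": 0, "rz": 0, "gripper": -1},
    {"tx": 0, "ty": 0, "tz": 0.03, "rx": 0, "ry": 0, "rz": 0, "gripper": -1},
    {"tx": 0, "ty": 0, "tz": 0, "rx": 0, "ry": 0, "rz": 0, "gripper": -1},
    {"tx": 0, "ty": 0, "tz": 0, "rx": 0, "ry": 0, "rz": 0, "gripper": 0.3},
    {"tx": 0, "ty": 0, "tz": 0, "rx": 0, "ry": 0, "rz": 0, "gripper": 1},
    {"tx": 0, "ty": 0, "tz": 0, "rx": 0, "ry": 0, "rz": 0, "gripper": 1},
    {"tx": 0, "ty": 0, "tz": 0, "rx": 0, "ry": 0, "rz": 0, "gripper": 1},
    {"tx": 0, "ty": 0, "tz": 0, "rx": 0, "ry": 0, "rz": 0, "gripper": 1},
  ],
)

```text
time_s: 3.9
ee_pos: [659.1, -17.7, 11.7]
ee_rot: [-180.0, -0.1, -13.8]
force: [-1.0, 1.8, 5.0]
gripper_width: 62.7
gripper_force: 20.0
```

```bash
python3 -c "
from h import *
plan([442.4,163.9,160],-21)"
```

```text
at [659.1 -17.7  11.7] [-1.7996e+02 -1.0000e-01 -1.3830e+01] q [ -3.  34.  91.   0.  56. 101.] w 62.7 t 3.9 F [-1.   1.8  5. ]
rz 0.239 txyz [-0.5347 -0.1838 -0.2966] dist rows@55 5.8
```

Emit:
send_rows(
  motion=[
    {"tx": 0, "ty": 0, "tz": -0.05, "rx": 0, "ry": 0, "rz": 0, "gripper": 1},
    {"tx": 0, "ty": 0, "tz": -0.1, "rx": 0, "ry": 0, "rz": 0, "gripper": 1},
    {"tx": 0, "ty": 0, "tz": -0.1, "rx": 0, "ry": 0, "rz": 0.12, "gripper": 1},
    {"tx": 0, "ty": 0, "tz": -0.047, "rx": 0, "ry": 0, "rz": 0.12, "gripper": 1},
    {"tx": -0.067, "ty": -0.023, "tz": 0, "rx": 0, "ry": 0, "rz": 0, "gripper": 1},
    {"tx": -0.1, "ty": -0.034, "tz": 0, "rx": 0, "ry": 0, "rz": 0, "gripper": 1},
    {"tx": -0.1, "ty": -0.035, "tz": 0, "rx": 0, "ry": 0, "rz": 0, "gripper": 1},
    {"tx": -0.1, "ty": -0.035, "tz": 0, "rx": 0, "ry": 0, "rz": 0, "gripper": 1},
    {"tx": -0.1, "ty": -0.035, "tz": 0, "rx": 0, "ry": 0, "rz": 0, "gripper": 1},
    {"tx": -0.068, "ty": -0.022, "tz": 0, "rx": 0, "ry": 0, "rz": 0, "gripper": 1},
    {"tx": 0, "ty": 0, "tz": 0, "rx": 0, "ry": 0, "rz": 0, "gripper": 1},
    {"tx": 0, "ty": 0, "tz": 0, "rx": 0, "ry": 0, "rz": 0, "gripper": 1},
  ],
)

```text
time_s: 5.4
ee_pos: [442.0, 163.5, 158.9]
ee_rot: [180.0, -0.0, -21.0]
force: [0.2, 0.9, -1.5]
gripper_width: 62.8
gripper_force: 20.0
```

```bash
python3 - <<'E'
from h import *
plan([442.4,163.9,57],-21)
grab('wrist','w2'); cv2.imwrite('pics/w2b.png',cv2.resize(cv2.imread('pics/w2.png'),(800,600)))
E
```

```text
at [442.  163.5 158.9] [ 1.7996e+02 -3.0000e-02 -2.1000e+01] q [ 19.  10. 105.  -0.  65. 130.] w 62.8 t 5.4 F [ 0.2  0.9 -1.5]
rz -0.0 txyz [ 0.0005 -0.0011  0.2038] dist rows@55 1.9
```

View pics/w2b.png

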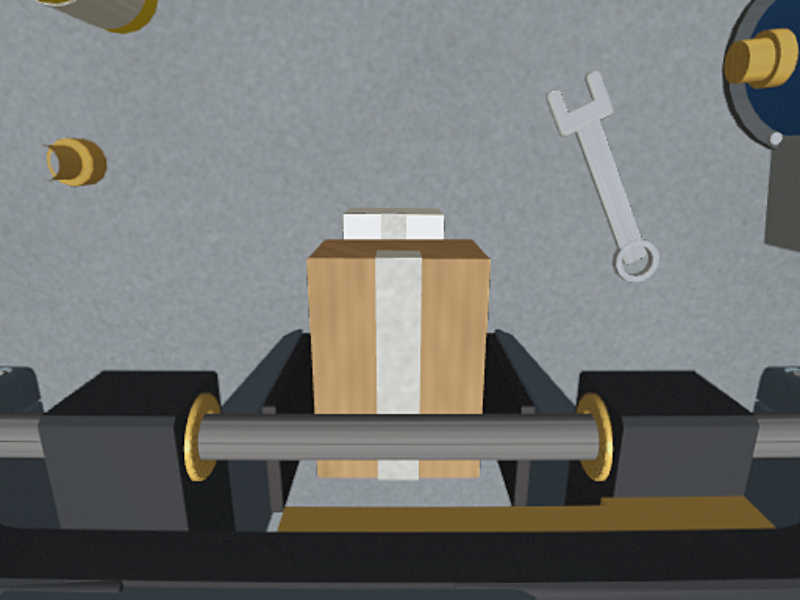

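The held carton_b is square in the fingers, with its far top edge at (308..490, 258). The white carton's far top edge is at (344..443, 213). I'll compare the two far-edge midpoints.

```bash
python3 - <<'E'
from h import *
g=load('w2'); s=g['state']; Rt=R.from_euler('xyz',s['ee_rot'],degrees=True).as_matrix()
for c,z in[([(344,213),(443,213)],44),([(308,258),(490,258)],191.3)]:
    P=px2w(g,(np.array(c)+.5)*.64-.5,z); print(P.round(1), ((P-s['ee_pos'])@Rt).round(1), np.linalg.norm(P[0]-P[1]))
E
```

```text
[[493.6 179.7  44. ]
 [471.2 121.5  44. ]] [[ 42.3 -33.7 114.9]
 [ 42.3  28.7 114.9]] 62.410369418779986
[[492.5 177.2 191.3]
 [469.9 118.2 191.3]] [[ 42.3 -30.9 -32.4]
 [ 42.3  32.3 -32.4]] 63.160288840673736
```

Emit:
send_rows(
  motion=[
    {"tx": 0, "ty": -0.004, "tz": 0.08, "rx": 0, "ry": 0, "rz": 0, "gripper": 1},
    {"tx": 0, "ty": 0, "tz": 0.08, "rx": 0, "ry": 0, "rz": 0, "gripper": 1},
    {"tx": 0, "ty": 0, "tz": 0.03, "rx": 0, "ry": 0, "rz": 0, "gripper": 1},
    {"tx": 0, "ty": 0, "tz": 0.01, "rx": 0, "ry": 0, "rz": 0, "gripper": 1},
    {"tx": 0, "ty": 0, "tz": 0.004, "rx": 0, "ry": 0, "rz": 0, "gripper": 1},
    {"tx": 0, "ty": 0, "tz": 0, "rx": 0, "ry": 0, "rz": 0, "gripper": 1},
    {"tx": 0, "ty": 0, "tz": 0, "rx": 0, "ry": 0, "rz": 0, "gripper": 1},
  ],
)

```text
time_s: 6.32
ee_pos: [442.9, 165.9, 57.8]
ee_rot: [-179.9, -0.1, -21.0]
force: [0.2, -0.5, -2.5]
gripper_width: 63.2
gripper_force: 20.0
```

Emit:
send_rows(
  motion=[
    {"tx": 0, "ty": 0, "tz": 0.003, "rx": 0, "ry": 0, "rz": 0, "gripper": 1},
    {"tx": 0, "ty": 0, "tz": 0, "rx": 0, "ry": 0, "rz": 0, "gripper": 1},
    {"tx": 0, "ty": 0, "tz": 0, "rx": 0, "ry": 0, "rz": 0, "gripper": 1},
  ],
)

```text
time_s: 6.7
ee_pos: [442.5, 165.8, 55.8]
ee_rot: [-180.0, -0.0, -21.0]
force: [-0.2, 0.3, -1.2]
gripper_width: 63.2
gripper_force: 20.0
```

Emit:
send_rows(
  motion=[
    {"tx": 0, "ty": 0, "tz": 0.001, "rx": 0, "ry": 0, "rz": 0, "gripper": 1},
    {"tx": 0, "ty": 0, "tz": 0, "rx": 0, "ry": 0, "rz": 0, "gripper": -1},
    {"tx": 0, "ty": 0, "tz": 0, "rx": 0, "ry": 0, "rz": 0, "gripper": -1},
    {"tx": 0, "ty": 0, "tz": 0, "rx": 0, "ry": 0, "rz": 0, "gripper": -1},
    {"tx": 0, "ty": 0, "tz": 0, "rx": 0, "ry": 0, "rz": 0, "gripper": -1},
    {"tx": 0, "ty": 0, "tz": -0.06, "rx": 0, "ry": 0, "rz": 0, "gripper": -1},
    {"tx": 0, "ty": 0, "tz": -0.1, "rx": 0, "ry": 0, "rz": 0, "gripper": -1},
    {"tx": 0, "ty": 0, "tz": -0.1, "rx": 0, "ry": 0, "rz": 0, "gripper": -1},
    {"tx": 0, "ty": 0, "tz": -0.1, "rx": 0, "ry": 0, "rz": 0, "gripper": -1},
  ],
)

```text
time_s: 7.82
ee_pos: [442.1, 165.7, 236.7]
ee_rot: [-180.0, -0.0, -21.0]
force: [0.5, -0.4, -1.0]
gripper_width: 90.8
gripper_force: 0.0
```

```bash
python3 -c "
from h import *
plan([475.2,-148.7,260],9.5)"
```

```text
at [442.1 165.7 236.7] [-1.800e+02 -1.000e-02 -2.103e+01] q [ 19.   7.  97.  -0.  76. 130.] w 90.8 t 7.83 F [ 0.5 -0.4 -1. ]
rz -1.018 txyz [-0.0385  0.631  -0.0465] dist rows@55 5.8
```

Emit:
send_rows(
  motion=[
    {"tx": 0, "ty": 0, "tz": -0.024, "rx": 0, "ry": 0, "rz": -0.2545, "gripper": -1},
    {"tx": 0, "ty": 0, "tz": -0.023, "rx": 0, "ry": 0, "rz": -0.2545, "gripper": -1},
    {"tx": 0, "ty": 0, "tz": 0, "rx": 0, "ry": 0, "rz": -0.2545, "gripper": -1},
    {"tx": 0, "ty": 0, "tz": 0, "rx": 0, "ry": 0, "rz": -0.2545, "gripper": -1},
    {"tx": -0.0064, "ty": 0.105, "tz": 0, "rx": 0, "ry": 0, "rz": 0, "gripper": -1},
    {"tx": -0.0064, "ty": 0.105, "tz": 0, "rx": 0, "ry": 0, "rz": 0, "gripper": -1},
    {"tx": -0.0064, "ty": 0.105, "tz": 0, "rx": 0, "ry": 0, "rz": 0, "gripper": -1},
    {"tx": -0.0064, "ty": 0.105, "tz": 0, "rx": 0, "ry": 0, "rz": 0, "gripper": -1},
    {"tx": -0.0064, "ty": 0.105, "tz": 0, "rx": 0, "ry": 0, "rz": 0, "gripper": -1},
    {"tx": -0.0064, "ty": 0.105, "tz": 0, "rx": 0, "ry": 0, "rz": 0, "gripper": -1},
    {"tx": 0, "ty": 0, "tz": 0, "rx": 0, "ry": 0, "rz": 0, "gripper": -1},
    {"tx": 0, "ty": 0, "tz": 0, "rx": 0, "ry": 0, "rz": 0, "gripper": -1},
  ],
)

```text
time_s: 9.32
ee_pos: [475.2, -147.6, 258.4]
ee_rot: [-179.9, 0.0, 9.5]
force: [-0.1, 0.1, -0.1]
gripper_width: 90.9
gripper_force: 0.0
```

```bash
python3 - <<'E'
from h import *
plan([475.2,-148.7,133],9.5)
grab('wrist','w3'); grab('top','t3')
a=cv2.resize(cv2.imread('pics/w3.png'),(500,375),interpolation=2)
t=cv2.imread('pics/t3.png')[180:250,165:225]
t=cv2.resize(t,(300,350),interpolation=cv2.INTER_CUBIC)
o=np.zeros((375,800,3),np.uint8); o[:,:500]=a; o[:350,500:]=t; cv2.imwrite('pics/c3.png',o)
E
```

```text
at [ 475.2 -147.6  258.4] [-1.7995e+02  2.0000e-02  9.4900e+00] q [-19.   9.  91.   0.  80.  62.] w 90.9 t 9.32 F [-0.1  0.1 -0.1]
rz -0.0 txyz [-0.0004  0.0022  0.2508] dist rows@55 2.3
```

View pics/c3.png

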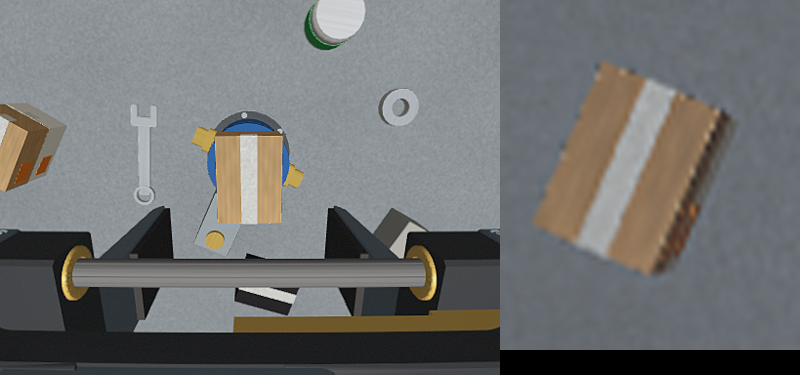

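The picture shows carton_b standing on the white carton, with top corners in the right panel at (600,63), (730,110), (657,273), (535,222). Carton_a lies straight under the fingers, with corners at (216,137), (282,137), (281,223), (218,223).

```bash
python3 - <<'E'
from h import *
def q(P):
    L=P[0]+P[1]-P[2]-P[3]; print(P.mean(0).round(1),np.degrees(np.arctan2(L[1],L[0])).round(1),(np.linalg.norm(L)/2).round(1),np.linalg.norm(P[1]+P[2]-P[0]-P[3])/2)
c=np.array([(600,63),(730,110),(657,273),(535,222)],float)
q(px2w(load('t3'),(c-[500,0]+.5)/5-.5+[165,180],88))
q(px2w(load('w3'),(np.array([(216,137),(282,137),(281,223),(218,223)])+.5)*1.024-.5,167))
E
```

```text
[442.5 161.9  88. ] -21.0 85.7 66.97514728422586
[ 473.  -148.3  167. ] 9.9 86.6 62.824003418678025
```

Emit:
send_rows(
  motion=[
    {"tx": -0.002, "ty": 0.002, "tz": 0.09, "rx": 0, "ry": 0, "rz": 0, "gripper": -1},
    {"tx": 0, "ty": 0, "tz": 0.09, "rx": 0, "ry": 0, "rz": 0, "gripper": -1},
    {"tx": 0, "ty": 0, "tz": 0.048, "rx": 0, "ry": 0, "rz": 0, "gripper": -1},
    {"tx": 0, "ty": 0, "tz": 0.02, "rx": 0, "ry": 0, "rz": 0, "gripper": -1},
    {"tx": 0, "ty": 0, "tz": 0, "rx": 0, "ry": 0, "rz": 0, "gripper": -1},
    {"tx": 0, "ty": 0, "tz": 0, "rx": 0, "ry": 0, "rz": 0, "gripper": 0.3},
    {"tx": 0, "ty": 0, "tz": 0, "rx": 0, "ry": 0, "rz": 0, "gripper": 1},
    {"tx": 0, "ty": 0, "tz": 0, "rx": 0, "ry": 0, "rz": 0, "gripper": 1},
    {"tx": 0, "ty": 0, "tz": 0, "rx": 0, "ry": 0, "rz": 0, "gripper": 1},
    {"tx": 0, "ty": 0, "tz": 0, "rx": 0, "ry": 0, "rz": 0, "gripper": 1},
  ],
)

```text
time_s: 10.68
ee_pos: [475.2, -148.1, 135.8]
ee_rot: [-179.9, -0.1, 9.5]
force: [-0.8, 5.1, 8.2]
gripper_width: 44.3
gripper_force: 5.3
```

```bash
python3 - <<'E'
from h import *
s=env.state();print(s['gripper_width'],s['gripper_force'],s['force'],s['torque'])
grab('wrist','w4'); grab('scene','s4')
a=cv2.resize(cv2.imread('pics/w4.png'),(440,330),interpolation=2)
t=cv2.resize(cv2.imread('pics/s4.png')[110:230,150:270],(360,360),interpolation=cv2.INTER_CUBIC)
o=np.zeros((375,800,3),np.uint8); o[:330,:440]=a; o[:360,440:]=t; cv2.imwrite('pics/c4.png',o)
E
```

```text
44.32017531247641 5.252209268510342 [-0.84102029  5.05067681  8.20162129] [0.91783373 0.14524809 0.00355747]
```

View pics/c4.png

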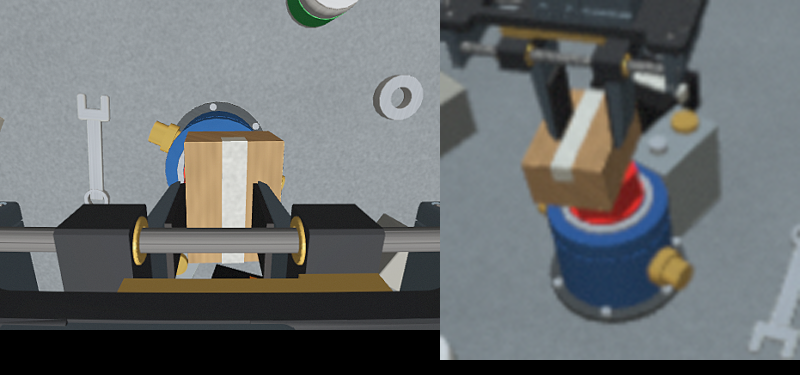

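Carton_a seems to have been squeezed askew: the opening is 44 mm instead of 63. I'll look closer before moving.

```bash
python3 - <<'E'
from h import *
a=cv2.resize(cv2.imread('pics/w4.png')[140:320,160:360],(400,360),interpolation=cv2.INTER_CUBIC)
t=cv2.resize(cv2.imread('pics/s4.png')[125:195,165:245],(400,350),interpolation=cv2.INTER_CUBIC)
o=np.zeros((360,800,3),np.uint8); o[:,:400]=a; o[:350,400:]=t; cv2.imwrite('pics/c5.png',o)
print(env.state()['gripper_width'],env.state()['time_s'])
E
```

```text
36.1442699464248 10.775
```

View pics/c5.png

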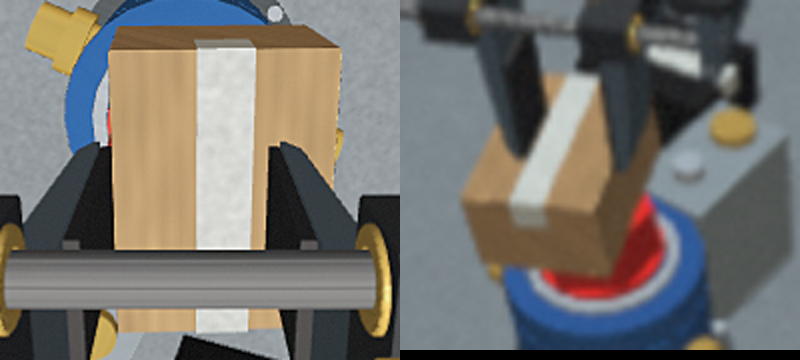

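```bash
python3 - <<'E'
from h import *
g=load('w4'); s=g['state']; print(s['time_s'],s['gripper_width'],s['ee_pos'],s['ee_rot'])
def tf(P): return ((P-s['ee_pos'])@R.from_euler('xyz',s['ee_rot'],degrees=True).as_matrix()).round(1)
w=lambda c:np.array(c)/2+[160,140]
for z in(150,160,167,175):
    P=px2w(g,w([(108,50),(338,48),(118,28),(302,25),(118,331),(196,48),(256,47)]),z); print(z,P[:,:2].round(0).tolist(),tf(P)[:,:2].tolist())
# front face corners in scene: candidates
s4=load('s4'); q=w2px(s4,[(518,-172.6,123),(513,-109,123),(518,-172.6,167),(507,-109,167)]); print(((q-[165,125])*5+[400,0]).round(0))
from math import *
a=radians(9.5);c=np.array([474.5,-148.3]);ux=np.array([cos(a),sin(a)]);uy=np.array([-sin(a),cos(a)])
for z in(123,167):
  for sy in(-32,32):
    p=c+44*ux+sy*uy; print(z,sy,((w2px(s4,[(*p,z)])-[165,125])*5+[400,0]).round(0))
E
```

```text
10.675 44.32017531247641 [ 475.16097982 -148.06136397  135.83392635] [-1.79882867e+02 -1.15570634e-01  9.45387443e+00]
150 [[509.0, -117.0], [521.0, -185.0], [516.0, -119.0], [526.0, -173.0], [413.0, -134.0], [514.0, -143.0], [517.0, -161.0]] [[38.6, -24.7], [39.4, 44.3], [45.3, -21.5], [46.3, 33.2], [-59.0, -24.6], [39.3, 1.7], [39.6, 19.7]]
160 [[511.0, -118.0], [523.0, -183.0], [518.0, -120.0], [527.0, -171.0], [420.0, -134.0], [516.0, -143.0], [519.0, -160.0]] [[40.6, -23.4], [41.3, 42.0], [46.9, -20.3], [47.8, 31.4], [-51.9, -23.3], [41.2, 1.6], [41.5, 18.7]]
167 [[513.0, -119.0], [524.0, -181.0], [519.0, -121.0], [528.0, -170.0], [425.0, -134.0], [517.0, -143.0], [520.0, -159.0]] [[42.0, -22.5], [42.6, 40.3], [48.0, -19.6], [48.9, 30.2], [-46.9, -22.4], [42.6, 1.6], [42.9, 17.9]]
175 [[515.0, -120.0], [525.0, -179.0], [521.0, -122.0], [529.0, -168.0], [431.0, -134.0], [519.0, -142.0], [522.0, -158.0]] [[43.5, -21.4], [44.2, 38.4], [49.3, -18.7], [50.2, 28.8], [-41.2, -21.4], [44.1, 1.5], [44.4, 17.1]]
[[504. 258.]
 [631. 284.]
 [488. 190.]
 [627. 208.]]
123 -32 [[499. 265.]]
123 32 [[631. 283.]]
167 -32 [[483. 198.]]
167 32 [[620. 216.]]
```

```bash
python3 - <<'E'
from h import *
g=load('w4'); s=g['state']; s4=load('s4')
Rt=R.from_euler('xyz',s['ee_rot'],degrees=True).as_matrix()
for n,t in[('Ltip',(16,-22,0)),('Rtip',(16,22,0)),('Lup',(16,-22,-31)),('Rup',(16,22,-31)),('Rback',(16,36,0)),('Rbackup',(16,36,-31))]:
    P=Rt@np.array(t)+s['ee_pos']; print(n,((w2px(g,[P])-[160,140])*2).round(0),((w2px(s4,[P])-[165,125])*5+[400,0]).round(0))
E
```

```text
Ltip [[123. 109.]] [[624. 219.]]
Rtip [[257. 109.]] [[534. 207.]]
Lup [[113. 140.]] [[616. 171.]]
Rup [[268. 140.]] [[523. 159.]]
Rback [[299. 109.]] [[505. 204.]]
Rbackup [[317. 140.]] [[494. 155.]]
```

```bash
python3 - <<'E'
from h import *
print(env.grasp_offset)
for n in('w1','w4'):
    g=load(n); s=g['state']; Rt=R.from_euler('xyz',s['ee_rot'],degrees=True).as_matrix(); w=s['gripper_width']/2
    print(n,[(w2px(g,[Rt@np.array((x,-w,z))+s['ee_pos']])[0]/.64).round(0).tolist() for x in(16,4,-16) for z in(0,-19,-31)])
print(np.array(load('w1')['T_tool_cam']).round(2), [k for k in dir(env) if k[0]!='_'])
E
```

```text
18.8
w1 [[289.0, 304.0], [279.0, 318.0], [272.0, 328.0], [291.0, 331.0], [281.0, 347.0], [274.0, 358.0], [294.0, 373.0], [284.0, 393.0], [277.0, 407.0]]
w4 [[346.0, 304.0], [341.0, 318.0], [338.0, 328.0], [347.0, 331.0], [342.0, 347.0], [339.0, 359.0], [348.0, 374.0], [344.0, 393.0], [340.0, 407.0]]
[[ 0.000e+00 -9.600e-01 -2.700e-01  7.568e+01]
 [ 1.000e+00  0.000e+00  0.000e+00  1.800e-01]
 [ 0.000e+00 -2.700e-01  9.600e-01 -2.033e+02]
 [ 0.000e+00  0.000e+00  0.000e+00  1.000e+00]] ['Unreachable', 'grab_frame', 'grasp_offset', 'job_done', 'state']
```

The fingers visibly end about 31 mm behind the stated TCP. In w1 and w4 their ends project to tool z of about -31, and the scene view agrees. So they slid over carton_a's top edge, and the carton, still flat, has shifted to -y. I'll lift off, reopen and look again.

Emit:
send_rows(
  motion=[
    {"tx": 0, "ty": 0, "tz": -0.06, "rx": 0, "ry": 0, "rz": 0, "gripper": 1},
    {"tx": 0, "ty": 0, "tz": -0.1, "rx": 0, "ry": 0, "rz": 0, "gripper": -1},
    {"tx": 0, "ty": 0, "tz": -0.08, "rx": 0, "ry": 0, "rz": 0, "gripper": -1},
    {"tx": 0, "ty": 0, "tz": 0, "rx": 0, "ry": 0, "rz": 0, "gripper": -1},
    {"tx": 0, "ty": 0, "tz": 0, "rx": 0, "ry": 0, "rz": 0, "gripper": -1},
    {"tx": 0, "ty": 0, "tz": 0, "rx": 0, "ry": 0, "rz": 0, "gripper": -1},
  ],
)

```text
time_s: 11.52
ee_pos: [473.8, -149.0, 253.1]
ee_rot: [-179.9, 0.2, 9.5]
force: [-0.3, 0.0, 0.1]
gripper_width: 73.2
gripper_force: 0.0
```

```bash
python3 - <<'E'
from h import *
plan([475.2,-148.7,133],9.5)
grab('wrist','w5'); grab('top','t5')
a=cv2.resize(cv2.imread('pics/w5.png')[60:260,130:362],(464,400),interpolation=cv2.INTER_CUBIC)
t=cv2.resize(cv2.imread('pics/t5.png')[170:250,165:225],(336,448),interpolation=cv2.INTER_CUBIC)
o=np.zeros((450,800,3),np.uint8); o[:400,:464]=a; o[:448,464:]=t; cv2.imwrite('pics/c6.png',o)
E
```

```text
at [ 473.8 -149.   253.1] [-1.7992e+02  1.6000e-01  9.5100e+00] q [-19.   9.  92.  -0.  79.  62.] w 73.2 t 11.53 F [-0.3  0.   0.1]
rz 0.0 txyz [ 2.900e-03 -1.000e-04  2.402e-01] dist rows@55 2.2
```

View pics/c6.png

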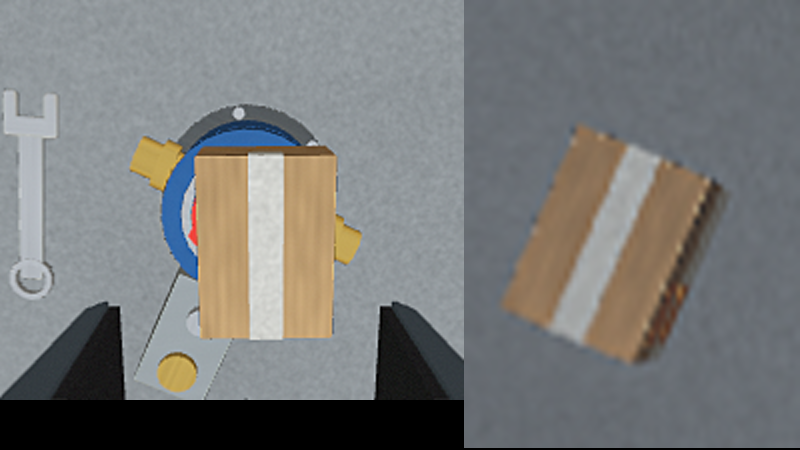

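Carton_a lies flat, with corners in the left panel at (195,155), (336,155), (332,339), (200,339). Carton_b on the foot has its corners in the right panel at (577,125), (712,180), (636,359), (502,303).

```bash
python3 - <<'E'
from h import *
def q(P):
    L=P[0]+P[1]-P[2]-P[3]; print(P.mean(0).round(1),np.degrees(np.arctan2(L[1],L[0])).round(1),(np.linalg.norm(L)/2).round(1),np.linalg.norm(P[1]+P[2]-P[0]-P[3])/2)
q(px2w(load('w5'),(np.array([(195,155),(336,155),(332,339),(200,339)])+.5)/2-.5+[130,60],167))
q(px2w(load('t5'),(np.array([(577,125),(712,180),(636,359),(502,303)])-[464,0]+.5)/5.6-.5+[165,170],88))
# A from the top view by colour
g=load('t5'); a=cv2.cvtColor(g['frame'],cv2.COLOR_RGB2HSV); print(a.shape)
plan([473,-158,112],9.5)
E
```

```text
[ 474.8 -156.1  167. ] 10.1 88.7 63.669623125249764
[443.  163.4  88. ] -20.8 84.7 64.37998147720403
(384, 512, 3)
at [ 474.1 -149.1  253.4] [-1.7994e+02  1.3000e-01  9.5100e+00] q [-19.   9.  92.  -0.  79.  62.] w 81.3 t 11.62 F [-0.2 -0.1 -0.4]
rz 0.0 txyz [-0.0051  0.0172  0.2829] dist rows@55 2.6
```

Emit:
send_rows(
  motion=[
    {"tx": -0.001, "ty": 0.014, "tz": 0.09, "rx": 0, "ry": 0, "rz": -0.01, "gripper": -1},
    {"tx": 0, "ty": 0, "tz": 0.09, "rx": 0, "ry": 0, "rz": 0, "gripper": -1},
    {"tx": 0, "ty": 0, "tz": 0.07, "rx": 0, "ry": 0, "rz": 0, "gripper": -1},
    {"tx": 0, "ty": 0, "tz": 0.038, "rx": 0, "ry": 0, "rz": 0, "gripper": -1},
    {"tx": 0, "ty": 0, "tz": 0, "rx": 0, "ry": 0, "rz": 0, "gripper": -1},
    {"tx": 0, "ty": 0, "tz": 0, "rx": 0, "ry": 0, "rz": 0, "gripper": 1},
    {"tx": 0, "ty": 0, "tz": 0, "rx": 0, "ry": 0, "rz": 0, "gripper": 1},
    {"tx": 0, "ty": 0, "tz": 0, "rx": 0, "ry": 0, "rz": 0, "gripper": 1},
    {"tx": 0, "ty": 0, "tz": 0, "rx": 0, "ry": 0, "rz": 0, "gripper": 1},
  ],
)

```text
time_s: 12.75
ee_pos: [475.8, -156.4, 111.4]
ee_rot: [180.0, -0.1, 9.8]
force: [-0.3, 0.0, 3.4]
gripper_width: 63.8
gripper_force: 20.0
```

Emit:
send_rows(
  motion=[
    {"tx": 0, "ty": 0, "tz": -0.04, "rx": 0, "ry": 0, "rz": 0, "gripper": 1},
    {"tx": 0, "ty": 0, "tz": -0.08, "rx": 0, "ry": 0, "rz": 0, "gripper": 1},
    {"tx": 0, "ty": 0, "tz": -0.06, "rx": 0, "ry": 0, "rz": 0.2, "gripper": 1},
    {"tx": 0, "ty": 0, "tz": 0, "rx": 0, "ry": 0, "rz": 0.25, "gripper": 1},
    {"tx": 0, "ty": 0, "tz": 0, "rx": 0, "ry": 0, "rz": 0.25, "gripper": 1},
    {"tx": 0, "ty": 0, "tz": 0, "rx": 0, "ry": 0, "rz": 0.22, "gripper": 1},
    {"tx": 0, "ty": 0, "tz": 0, "rx": 0, "ry": 0, "rz": 0.105, "gripper": 1},
    {"tx": 0, "ty": 0, "tz": 0, "rx": 0, "ry": 0, "rz": 0, "gripper": 1},
  ],
)

```text
time_s: 13.75
ee_pos: [475.0, -156.1, 200.4]
ee_rot: [180.0, 0.0, -20.9]
force: [0.1, 0.2, 0.1]
gripper_width: 63.4
gripper_force: 20.0
```

```bash
python3 -c "
from h import *
plan([443.5,163.8,200],-21)"
```

```text
at [ 475.  -156.1  200.4] [ 1.7999e+02  4.0000e-02 -2.0900e+01] q [-20.  11.  97.  -0.  72.  91.] w 63.4 t 13.75 F [0.1 0.2 0.1]
rz 0.003 txyz [-0.2881 -0.5748  0.0007] dist rows@55 5.8
```

Emit:
send_rows(
  motion=[
    {"tx": -0.0206, "ty": -0.041, "tz": 0, "rx": 0, "ry": 0, "rz": 0, "gripper": 1},
    {"tx": -0.0411, "ty": -0.0821, "tz": 0, "rx": 0, "ry": 0, "rz": 0, "gripper": 1},
    {"tx": -0.0411, "ty": -0.0821, "tz": 0, "rx": 0, "ry": 0, "rz": 0, "gripper": 1},
    {"tx": -0.0411, "ty": -0.0821, "tz": 0, "rx": 0, "ry": 0, "rz": 0, "gripper": 1},
    {"tx": -0.0411, "ty": -0.0821, "tz": 0, "rx": 0, "ry": 0, "rz": 0, "gripper": 1},
    {"tx": -0.0411, "ty": -0.0821, "tz": 0, "rx": 0, "ry": 0, "rz": 0, "gripper": 1},
    {"tx": -0.0411, "ty": -0.0821, "tz": 0, "rx": 0, "ry": 0, "rz": 0, "gripper": 1},
    {"tx": -0.0206, "ty": -0.0412, "tz": 0, "rx": 0, "ry": 0, "rz": 0.003, "gripper": 1},
    {"tx": 0, "ty": 0, "tz": 0, "rx": 0, "ry": 0, "rz": 0, "gripper": 1},
    {"tx": 0, "ty": 0, "tz": 0, "rx": 0, "ry": 0, "rz": 0, "gripper": 1},
    {"tx": 0, "ty": 0, "tz": 0, "rx": 0, "ry": 0, "rz": 0, "gripper": 1},
  ],
)

```text
time_s: 15.12
ee_pos: [443.7, 162.7, 200.6]
ee_rot: [180.0, -0.0, -21.1]
force: [-0.6, 0.4, -2.7]
gripper_width: 64.0
gripper_force: 20.0
```

```bash
python3 - <<'E'
from h import *
plan([443.5,163.8,77],-21)
g=grab('wrist','w6'); s=g['state']; b=s['ee_pos'][2]+11.6
Rt=R.from_euler('xyz',s['ee_rot'],degrees=True).as_matrix()
# far top edges: brown mask rows along the columns around the middle, in the picture of the wrist camera
hsv=cv2.cvtColor(g['frame'],cv2.COLOR_RGB2HSV); m=cv2.inRange(hsv,(5,70,60),(22,200,255))
print('held top z',b+44)
for r in range(90,290,8):
    c=np.flatnonzero(m[r]); c=c[(c>150)&(c<360)]
    if len(c)>20: print(r,c.min(),c.max(),len(c))
E
```

```text
at [443.7 162.7 200.6] [ 1.7998e+02 -1.0000e-02 -2.1090e+01] q [ 19.   8. 100.  -0.  71. 130.] w 64.0 t 15.12 F [-0.6  0.4 -2.7]
rz -0.003 txyz [-0.0012 -0.0019  0.2472] dist rows@55 2.2
held top z 256.2016550345362
138 221 283 47
146 220 284 48
154 220 284 48
162 198 311 114
170 191 319 96
178 187 321 101
186 188 321 100
194 188 320 99
202 189 320 98
210 189 320 98
218 190 319 96
226 190 319 96
234 190 318 96
242 191 318 96
250 191 317 95
258 192 317 94
```

```bash
python3 - <<'E'
from h import *
g=load('w6'); s=g['state']; Rt=R.from_euler('xyz',s['ee_rot'],degrees=True).as_matrix()
f=g['frame'].astype(int)
for col in(230,240,268,276): print(col,[(r,int(f[r,col].sum()),int(f[r,col,0]-f[r,col,2])) for r in list(range(128,140))+list(range(157,180))])
tf=lambda uv,z:((px2w(g,uv,z)-s['ee_pos'])@Rt).round(1)[:,:2].tolist()
print(tf([(219.5,146),(284.5,146)],88),tf([(186.5,180),(321.5,180)],256.2))
for r in(130,132,134,136): print(r,tf([(252,r)],88))
for r in(172,174,176,178): print(r,tf([(254,r)],256.2))
E
```

```text
230 [(128, 448, -10), (129, 435, -11), (130, 444, -13), (131, 381, 19), (132, 388, 15), (133, 400, 11), (134, 367, 17), (135, 212, 61), (136, 241, 60), (137, 238, 56), (138, 200, 52), (139, 485, 80), (157, 338, 65), (158, 205, 48), (159, 228, 54), (160, 226, 53), (161, 231, 53), (162, 237, 56), (163, 237, 54), (164, 238, 55), (165, 242, 57), (166, 232, 54), (167, 242, 58), (168, 255, 58), (169, 251, 58), (170, 244, 58), (171, 249, 57), (172, 223, 55), (173, 479, 79), (174, 454, 74), (175, 442, 75), (176, 436, 76), (177, 442, 74), (178, 439, 75), (179, 437, 75)]
240 [(128, 437, -12), (129, 438, -11), (130, 443, -13), (131, 395, 9), (132, 386, 15), (133, 408, 12), (134, 333, 20), (135, 221, 57), (136, 231, 57), (137, 237, 56), (138, 215, 56), (139, 469, 79), (157, 351, 70), (158, 211, 50), (159, 231, 55), (160, 233, 51), (161, 231, 54), (162, 236, 54), (163, 224, 55), (164, 233, 54), (165, 230, 58), (166, 300, 32), (167, 356, 10), (168, 340, 14), (169, 352, 17), (170, 349, 16), (171, 338, 17), (172, 520, 8), (173, 635, 1), (174, 607, 3), (175, 601, 3), (176, 607, 3), (177, 612, 2), (17
[... 660 characters left out ...]
2, 379, 17), (133, 402, 12), (134, 372, 20), (135, 218, 61), (136, 238, 56), (137, 235, 54), (138, 211, 56), (139, 418, 75), (157, 335, 67), (158, 203, 51), (159, 238, 54), (160, 230, 53), (161, 247, 56), (162, 229, 55), (163, 234, 55), (164, 235, 57), (165, 245, 53), (166, 248, 60), (167, 239, 56), (168, 242, 55), (169, 237, 53), (170, 227, 52), (171, 224, 55), (172, 225, 53), (173, 474, 78), (174, 447, 72), (175, 436, 75), (176, 439, 76), (177, 442, 73), (178, 443, 76), (179, 443, 74)]
[[32.9, -34.2], [32.9, 29.9]] [[39.5, -32.0], [39.6, 32.1]]
130 [[48.4, -2.2]]
132 [[46.5, -2.2]]
134 [[44.6, -2.2]]
136 [[42.7, -2.2]]
172 [[43.4, 0.1]]
174 [[42.5, 0.1]]
176 [[41.5, 0.1]]
178 [[40.5, 0.1]]
```

Emit:
send_rows(
  motion=[
    {"tx": -0.005, "ty": -0.004, "tz": 0.06, "rx": 0, "ry": 0, "rz": 0, "gripper": 1},
    {"tx": 0, "ty": 0, "tz": 0.09, "rx": 0, "ry": 0, "rz": 0, "gripper": 1},
    {"tx": 0, "ty": 0, "tz": 0.06, "rx": 0, "ry": 0, "rz": 0, "gripper": 1},
    {"tx": 0, "ty": 0, "tz": 0.025, "rx": 0, "ry": 0, "rz": 0, "gripper": 1},
    {"tx": 0, "ty": 0, "tz": 0.008, "rx": 0, "ry": 0, "rz": 0, "gripper": 1},
    {"tx": 0, "ty": 0, "tz": 0, "rx": 0, "ry": 0, "rz": 0, "gripper": 1},
    {"tx": 0, "ty": 0, "tz": 0, "rx": 0, "ry": 0, "rz": 0, "gripper": 1},
  ],
)

```text
time_s: 16.05
ee_pos: [442.9, 166.6, 80.2]
ee_rot: [-179.9, -0.1, -21.0]
force: [-0.8, 0.9, -2.2]
gripper_width: 63.8
gripper_force: 20.0
```

Emit:
send_rows(
  motion=[
    {"tx": 0, "ty": 0, "tz": 0.005, "rx": 0, "ry": 0, "rz": 0, "gripper": 1},
    {"tx": 0, "ty": 0, "tz": 0, "rx": 0, "ry": 0, "rz": 0, "gripper": 1},
    {"tx": 0, "ty": 0, "tz": 0, "rx": 0, "ry": 0, "rz": 0, "gripper": 1},
  ],
)

```text
time_s: 16.42
ee_pos: [442.0, 166.4, 76.7]
ee_rot: [-180.0, -0.0, -21.0]
force: [0.1, -0.0, -1.9]
gripper_width: 64.0
gripper_force: 20.0
```

Emit:
send_rows(
  motion=[
    {"tx": 0, "ty": 0, "tz": 0.001, "rx": 0, "ry": 0, "rz": 0, "gripper": 1},
    {"tx": 0, "ty": 0, "tz": 0, "rx": 0, "ry": 0, "rz": 0, "gripper": -1},
    {"tx": 0, "ty": 0, "tz": 0, "rx": 0, "ry": 0, "rz": 0, "gripper": -1},
    {"tx": 0, "ty": 0, "tz": 0, "rx": 0, "ry": 0, "rz": 0, "gripper": -1},
    {"tx": 0, "ty": 0, "tz": 0, "rx": 0, "ry": 0, "rz": 0, "gripper": -1},
    {"tx": 0, "ty": 0, "tz": -0.06, "rx": 0, "ry": 0, "rz": 0, "gripper": -1},
    {"tx": 0, "ty": 0, "tz": -0.1, "rx": 0, "ry": 0, "rz": 0, "gripper": -1},
    {"tx": 0, "ty": 0, "tz": -0.1, "rx": 0, "ry": 0, "rz": 0, "gripper": -1},
    {"tx": 0, "ty": 0, "tz": -0.1, "rx": 0, "ry": 0, "rz": 0, "gripper": -1},
  ],
)

```text
time_s: 17.55
ee_pos: [441.8, 166.3, 257.8]
ee_rot: [-180.0, -0.0, -21.0]
force: [0.0, 0.4, 0.0]
gripper_width: 91.3
gripper_force: 0.0
```

```bash
python3 - <<'E'
from h import *
plan([440,-130,255],-13.5)
for n in('wrist','top'):
    g=grab(n,n+'7'); hsv=cv2.cvtColor(g['frame'],cv2.COLOR_RGB2HSV)
    r=cv2.inRange(hsv,(0,150,70),(6,255,255))|cv2.inRange(hsv,(174,150,70),(180,255,255))
    _,l,st,ce=cv2.connectedComponentsWithStats(r); print(n,'red',[(st[i].tolist(),ce[i].round(1).tolist()) for i in range(1,len(st)) if st[i][4]>25])
    if n=='top':
        b=cv2.inRange(hsv,(5,70,100),(22,200,255)); _,l,st,ce=cv2.connectedComponentsWithStats(b)
        for i in range(1,len(st)):
            if st[i][4]>400: print('brown',st[i].tolist(),ce[i].round(1).tolist())
        i=[k for k in range(1,len(st)) if 170<ce[k][0]<230 and 180<ce[k][1]<250 ]
        pts=np.argwhere(np.isin(l,i))[:,::-1].astype(np.float32); rc=cv2.minAreaRect(pts); P=px2w(g,cv2.boxPoints(rc),132); print(rc,P.mean(0).round(1),np.linalg.norm(P[0]-P[1]),np.linalg.norm(P[1]-P[2]),np.degrees(np.arctan2(*(P[1]-P[0])[[1,0]])),np.degrees(np.arctan2(*(P[2]-P[1])[[1,0]])))
E
```

```text
at [441.8 166.3 257.8] [-1.800e+02 -2.000e-02 -2.103e+01] q [ 19.   7.  94.  -0.  79. 130.] w 91.3 t 17.55 F [0.  0.4 0. ]
rz -0.251 txyz [0.1349 0.5771 0.0056] dist rows@55 5.4
wrist red [([487, 9, 25, 61, 1148], [501.1, 41.1])]
top red [([146, 30, 66, 43, 1028], [182.4, 56.2]), ([178, 43, 11, 6, 44], [183.2, 45.7]), ([305, 191, 27, 25, 443], [318.0, 203.1])]
brown [391, 0, 111, 10, 533] [453.6, 3.4]
((184.9794464111328, 210.94520568847656), (22.924680709838867, 36.662940979003906), 24.443954467773438) [445.5 167.9 132. ] 85.45198823079015 54.25054037016461 -22.150944595236833 -112.65800503341359
```

Emit:
send_rows(
  motion=[
    {"tx": 0, "ty": 0, "tz": 0, "rx": 0, "ry": 0, "rz": -0.25, "gripper": -1},
    {"tx": 0, "ty": 0, "tz": 0, "rx": 0, "ry": 0, "rz": -0.25, "gripper": -1},
    {"tx": 0, "ty": 0, "tz": 0, "rx": 0, "ry": 0, "rz": -0.25, "gripper": -1},
    {"tx": 0, "ty": 0, "tz": 0, "rx": 0, "ry": 0, "rz": -0.25, "gripper": -1},
    {"tx": 0, "ty": 0, "tz": 0, "rx": 0, "ry": 0, "rz": -0.25, "gripper": -1},
    {"tx": 0, "ty": 0, "tz": 0, "rx": 0, "ry": 0, "rz": -0.25, "gripper": -1},
    {"tx": 0, "ty": 0, "tz": 0, "rx": 0, "ry": 0, "rz": -0.25, "gripper": -1},
    {"tx": 0, "ty": 0, "tz": 0, "rx": 0, "ry": 0, "rz": -0.25, "gripper": -1},
    {"tx": 0, "ty": 0, "tz": 0, "rx": 0, "ry": 0, "rz": -0.25, "gripper": -1},
    {"tx": 0, "ty": 0, "tz": 0, "rx": 0, "ry": 0, "rz": 0, "gripper": -1},
  ],
)

```text
time_s: 18.9
ee_pos: [441.6, 166.3, 255.3]
ee_rot: [-180.0, 0.1, 46.4]
force: [-0.1, -1.1, 0.1]
gripper_width: 91.2
gripper_force: 0.0
```

```bash
python3 -c "
from h import *
plan([470,-150,258],46.5)"
```

```text
at [441.6 166.3 255.3] [-1.7997e+02  7.0000e-02  4.6390e+01] q [19.  7. 95. -0. 79. 63.] w 91.2 t 18.9 F [-0.1 -1.1  0.1]
rz -0.004 txyz [-0.4198  0.4766 -0.0053] dist rows@55 5.8
```

Emit:
send_rows(
  motion=[
    {"tx": -0.06, "ty": 0.068, "tz": 0, "rx": 0, "ry": 0, "rz": -0.004, "gripper": -1},
    {"tx": -0.06, "ty": 0.068, "tz": 0, "rx": 0, "ry": 0, "rz": 0, "gripper": -1},
    {"tx": -0.06, "ty": 0.068, "tz": 0, "rx": 0, "ry": 0, "rz": 0, "gripper": -1},
    {"tx": -0.06, "ty": 0.068, "tz": 0, "rx": 0, "ry": 0, "rz": 0, "gripper": -1},
    {"tx": -0.06, "ty": 0.068, "tz": 0, "rx": 0, "ry": 0, "rz": 0, "gripper": -1},
    {"tx": -0.06, "ty": 0.068, "tz": 0, "rx": 0, "ry": 0, "rz": 0, "gripper": -1},
    {"tx": -0.06, "ty": 0.068, "tz": 0, "rx": 0, "ry": 0, "rz": 0, "gripper": -1},
    {"tx": 0, "ty": 0, "tz": 0, "rx": 0, "ry": 0, "rz": 0, "gripper": -1},
    {"tx": 0, "ty": 0, "tz": 0, "rx": 0, "ry": 0, "rz": 0, "gripper": -1},
    {"tx": 0, "ty": 0, "tz": 0, "rx": 0, "ry": 0, "rz": 0, "gripper": -1},
  ],
)

```text
time_s: 20.15
ee_pos: [470.4, -148.7, 256.1]
ee_rot: [-180.0, -0.0, 46.6]
force: [-0.8, -0.3, -0.1]
gripper_width: 91.1
gripper_force: 0.0
```

```bash
python3 - <<'E'
from h import *
g=grab('wrist','w8'); hsv=cv2.cvtColor(g['frame'],cv2.COLOR_RGB2HSV)
r=cv2.inRange(hsv,(0,150,60),(6,255,255))|cv2.inRange(hsv,(174,150,60),(180,255,255))
_,l,st,ce=cv2.connectedComponentsWithStats(r); k=1+np.argmax(st[1:,4]); print(st[k],ce[k])
x0,y0=int(ce[k][0])-62,int(ce[k][1])-62
a=cv2.resize(cv2.imread('pics/w8.png')[y0:y0+125,x0:x0+125],(500,500),interpolation=cv2.INTER_CUBIC); print('crop',x0,y0,a.shape)
t=cv2.resize(cv2.imread('pics/top7.png')[180:255,160:210],(300,450),interpolation=cv2.INTER_CUBIC)
o=np.zeros((500,800,3),np.uint8); o[:,:500]=a; o[:450,500:]=t; cv2.imwrite('pics/c8.png',o); plan([475,-150,112],46.5)
E
```

```text
[ 230  138   54   61 2360] [255.79957627 167.30635593]
crop 193 105 (500, 500, 3)
at [ 470.5 -148.7  256.2] [ 1.800e+02 -1.000e-02  4.666e+01] q [-19.   9.  92.   0.  79.  24.] w 91.2 t 20.2 F [0.4 0.5 0.2]
rz 0.005 txyz [0.0043 0.0084 0.2884] dist rows@55 2.6
```

View pics/c8.png

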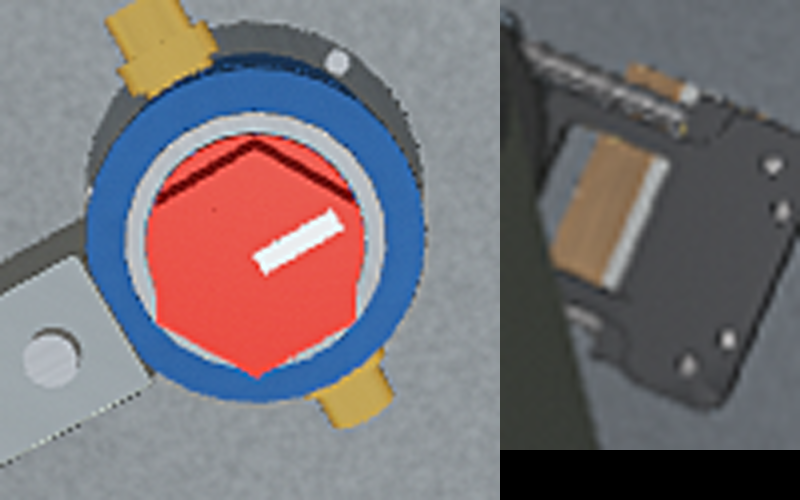

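The crop shows the red hexagon with vertices (256,142), (160,198), (352,198), (355,320), (258,377), (157,322). Its vertical flats face the fingers, and the pointer runs from (262,263) to (335,220). In the top view the arm hid most of the column, so I'll check that numerically in a fresh frame.

```bash
python3 - <<'E'
from h import *
g=load('w8'); w=lambda c:(np.array(c,float)+.5)/4-.5+[193,105]
V=px2w(g,w([(256,142),(160,198),(352,198),(355,320),(258,377),(157,322)]),123)
print(V.round(1).tolist(),V.mean(0),((V[0]+V[4])/2).round(1), [np.degrees(np.arctan2(*(V[a]-V[b])[[1,0]])).round(1) for a,b in((1,5),(2,3))],np.linalg.norm(V[0]-V[4]))
P=px2w(g,w([(262,263),(335,220)]),123); print('pointer',np.degrees(np.arctan2(*(P[1]-P[0])[[1,0]])))
B=px2w(g,w([(148,18),(352,392)]),45); print('stubs',np.degrees(np.arctan2(*(B[0]-B[1])[[1,0]]))-90)
c=V.mean(0); plan([c[0],c[1],75],46.5)
g=grab('top','top9'); hsv=cv2.cvtColor(g['frame'],cv2.COLOR_RGB2HSV); b=cv2.inRange(hsv,(5,60,100),(22,200,255)); b[:, :160]=0;b[:,230:]=0;b[:180]=0;b[260:]=0
b=cv2.morphologyEx(b,cv2.MORPH_CLOSE,np.ones((11,11)))
pts=np.argwhere(b)[:,::-1].astype(np.float32); rc=cv2.minAreaRect(pts); P=px2w(g,cv2.boxPoints(rc),132); print(rc,P.mean(0).round(1),np.linalg.norm(P[0]-P[1]),np.linalg.norm(P[1]-P[2]),np.degrees(np.arctan2(*(P[1]-P[0])[[1,0]])))
E
```

```text
[[496.4, -122.7, 123.0], [467.9, -116.1, 123.0], [504.8, -150.9, 123.0], [483.1, -176.1, 123.0], [452.9, -169.9, 123.0], [443.6, -139.7, 123.0]] [ 474.79664561 -145.90741333  123.        ] [ 474.7 -146.3  123. ] [np.float64(44.3), np.float64(49.3)] 64.17545741259241
pointer -12.235261752279875
stubs -14.867537334652752
at [ 470.5 -148.7  256.2] [ 1.800e+02 -1.000e-02  4.666e+01] q [-19.   9.  92.   0.  79.  24.] w 91.2 t 20.2 F [0.4 0.5 0.2]
rz 0.005 txyz [0.01   0.0025 0.3624] dist rows@55 3.3
((189.28109741210938, 213.42662048339844), (32.729759216308594, 37.54712677001953), 22.932100296020508) [440.  157.6 132. ] 87.50515548168616 77.28845640519721 -20.618934070904025
```

The column sits at about (442,164), square on the foot. The cap centre is (474.8,-146.1) and its flats lie at 46.7 degrees. I'll approach guarded, because the fingers end above the nominal TCP.

Emit:
send_rows(
  motion=[
    {"tx": 0.01, "ty": 0.0025, "tz": 0.08, "rx": 0, "ry": 0, "rz": 0, "gripper": -1},
    {"tx": 0, "ty": 0, "tz": 0.1, "rx": 0, "ry": 0, "rz": 0, "gripper": -1},
    {"tx": 0, "ty": 0, "tz": 0.09, "rx": 0, "ry": 0, "rz": 0, "gripper": -1},
    {"tx": 0, "ty": 0, "tz": 0.046, "rx": 0, "ry": 0, "rz": 0, "gripper": -1},
    {"tx": 0, "ty": 0, "tz": 0.01, "rx": 0, "ry": 0, "rz": 0, "gripper": -1},
    {"tx": 0, "ty": 0, "tz": 0, "rx": 0, "ry": 0, "rz": 0, "gripper": -1},
    {"tx": 0, "ty": 0, "tz": 0, "rx": 0, "ry": 0, "rz": 0, "gripper": -1},
  ],
)

```text
time_s: 21.12
ee_pos: [475.9, -147.2, 94.5]
ee_rot: [179.8, -0.1, 46.6]
force: [-0.1, 0.3, -0.0]
gripper_width: 91.0
gripper_force: 0.0
```

Emit:
send_rows(
  motion=[
    {"tx": 0, "ty": 0, "tz": 0.01, "rx": 0, "ry": 0, "rz": 0, "gripper": -1},
    {"tx": 0, "ty": 0, "tz": 0, "rx": 0, "ry": 0, "rz": 0, "gripper": -1},
    {"tx": 0, "ty": 0, "tz": 0, "rx": 0, "ry": 0, "rz": 0, "gripper": -1},
  ],
)

```text
time_s: 21.5
ee_pos: [474.9, -147.0, 88.3]
ee_rot: [180.0, -0.0, 46.6]
force: [-0.5, -0.6, 0.2]
gripper_width: 91.5
gripper_force: 0.0
```

There's no contact at 88 mm, below the rim's 94 mm, so the fingers are confirmed shorter. I'll go down to about 70 mm and grip.

Emit:
send_rows(
  motion=[
    {"tx": 0, "ty": -0.001, "tz": 0.02, "rx": 0, "ry": 0, "rz": 0, "gripper": -1},
    {"tx": 0, "ty": 0, "tz": 0.016, "rx": 0, "ry": 0, "rz": 0, "gripper": -1},
    {"tx": 0, "ty": 0, "tz": 0, "rx": 0, "ry": 0, "rz": 0, "gripper": -1},
    {"tx": 0, "ty": 0, "tz": 0, "rx": 0, "ry": 0, "rz": 0, "gripper": 1},
    {"tx": 0, "ty": 0, "tz": 0, "rx": 0, "ry": 0, "rz": 0, "gripper": 1},
    {"tx": 0, "ty": 0, "tz": 0, "rx": 0, "ry": 0, "rz": 0, "gripper": 1},
    {"tx": 0, "ty": 0, "tz": 0, "rx": 0, "ry": 0, "rz": 0, "gripper": 1},
    {"tx": 0, "ty": 0, "tz": 0, "rx": 0, "ry": 0, "rz": 0, "gripper": 1},
  ],
  grip_force=30,
)

```text
time_s: 22.5
ee_pos: [474.7, -146.7, 70.3]
ee_rot: [180.0, -0.0, 46.6]
force: [-0.3, -0.9, -0.4]
gripper_width: 53.7
gripper_force: 30.0
```

```bash
python3 -c "
from h import *
s=env.state();print(s['force'],s['torque'],s['ee_rot'],s['ee_pos'],s['gripper_width'],s['qpos'])"
```

```text
[-0.26894198 -0.92823133 -0.41411712] [-0.05987032 -0.05747665 -0.00186467] [ 1.79965621e+02 -6.58156965e-03  4.65939251e+01] [ 474.68657459 -146.74391314   70.31734906] 53.68832815636622 [-1.84983809e+01  1.73070196e+01  1.09144383e+02 -1.05837156e-02
  5.35146448e+01  2.49139867e+01]
```

Emit:
send_rows(
  motion=[
    {"tx": 0, "ty": 0, "tz": 0, "rx": 0, "ry": 0, "rz": -0.1, "gripper": 1},
    {"tx": 0, "ty": 0, "tz": 0, "rx": 0, "ry": 0, "rz": -0.1, "gripper": 1},
    {"tx": 0, "ty": 0, "tz": 0, "rx": 0, "ry": 0, "rz": -0.1, "gripper": 1},
    {"tx": 0, "ty": 0, "tz": 0, "rx": 0, "ry": 0, "rz": 0, "gripper": 1},
  ],
)

```text
time_s: 23.0
ee_pos: [475.0, -146.7, 70.3]
ee_rot: [180.0, -0.1, 55.3]
force: [0.9, -0.2, 0.8]
gripper_width: 55.5
gripper_force: 30.0
```

```bash
python3 -c "
from h import *
s=env.state();print(s['force'],s['torque'],s['ee_rot'],s['gripper_width'],s['effort'])"
```

```text
[ 0.884331   -0.22386442  0.81132453] [-0.21540291 -0.22447002 -1.74308065] [ 1.79960020e+02 -8.96028253e-02  5.52780411e+01] 55.543545832423064 [  2.00072408 -35.98619342 -18.44141185  -0.80408631   0.33075373
  -1.79077193]
```

Positive yaw stops hard: -1.7 N m and the pads start to slip on the hexagon. So it opens the other way.

Emit:
send_rows(
  motion=[
    {"tx": 0, "ty": 0, "tz": 0, "rx": 0, "ry": 0, "rz": 0.15, "gripper": 1},
    {"tx": 0, "ty": 0, "tz": 0, "rx": 0, "ry": 0, "rz": 0.15, "gripper": 1},
    {"tx": 0, "ty": 0, "tz": 0, "rx": 0, "ry": 0, "rz": 0.2, "gripper": 1},
    {"tx": 0, "ty": 0, "tz": 0, "rx": 0, "ry": 0, "rz": 0.2, "gripper": 1},
    {"tx": 0, "ty": 0, "tz": 0, "rx": 0, "ry": 0, "rz": 0, "gripper": 1},
    {"tx": 0, "ty": 0, "tz": 0, "rx": 0, "ry": 0, "rz": 0, "gripper": 1},
  ],
)

```text
time_s: 23.75
ee_pos: [474.7, -146.5, 70.3]
ee_rot: [180.0, -0.0, 34.7]
force: [-1.0, 0.5, 1.4]
gripper_width: 55.4
gripper_force: 30.0
```

```bash
python3 -c "
from h import *
s=env.state();print(s['force'],s['torque'],s['ee_rot'],s['gripper_width'])"
```

```text
[-1.01070178  0.50620739  1.39073115] [ 0.11136694 -0.15920842  0.06966418] [ 1.79975593e+02 -5.66175828e-03  3.47264843e+01] 55.430234943623034
```

Emit:
send_rows(
  motion=[
    {"tx": 0, "ty": 0, "tz": 0, "rx": 0, "ry": 0, "rz": 0.2, "gripper": 1},
    {"tx": 0, "ty": 0, "tz": 0, "rx": 0, "ry": 0, "rz": 0.25, "gripper": 1},
    {"tx": 0, "ty": 0, "tz": 0, "rx": 0, "ry": 0, "rz": 0.25, "gripper": 1},
    {"tx": 0, "ty": 0, "tz": 0, "rx": 0, "ry": 0, "rz": 0.25, "gripper": 1},
    {"tx": 0, "ty": 0, "tz": 0, "rx": 0, "ry": 0, "rz": 0.2, "gripper": 1},
    {"tx": 0, "ty": 0, "tz": 0, "rx": 0, "ry": 0, "rz": 0.1, "gripper": 1},
    {"tx": 0, "ty": 0, "tz": 0, "rx": 0, "ry": 0, "rz": 0.1, "gripper": 1},
    {"tx": 0, "ty": 0, "tz": 0, "rx": 0, "ry": 0, "rz": 0, "gripper": 1},
  ],
)

```text
time_s: 24.75
ee_pos: [474.5, -146.8, 70.3]
ee_rot: [180.0, -0.0, -5.8]
force: [0.3, 0.0, 2.7]
gripper_width: 55.3
gripper_force: 30.0
```

```bash
python3 -c "
from h import *
s=env.state();print(s['force'],s['torque'],s['ee_rot'],s['gripper_width'])"
```

```text
[0.26940639 0.0469336  2.65661814] [-0.07370083  0.0112989  -0.01999895] [ 1.79967239e+02 -7.76927803e-03 -5.80553377e+00] 55.34252158417719
```

Still free; I'll feel for the stop in small steps.

Emit:
send_rows(
  motion=[
    {"tx": 0, "ty": 0, "tz": 0, "rx": 0, "ry": 0, "rz": 0.06, "gripper": 1},
    {"tx": 0, "ty": 0, "tz": 0, "rx": 0, "ry": 0, "rz": 0.06, "gripper": 1},
    {"tx": 0, "ty": 0, "tz": 0, "rx": 0, "ry": 0, "rz": 0, "gripper": 1},
    {"tx": 0, "ty": 0, "tz": 0, "rx": 0, "ry": 0, "rz": 0, "gripper": 1},
  ],
)

```text
time_s: 25.25
ee_pos: [474.6, -146.7, 70.3]
ee_rot: [180.0, -0.0, -9.5]
force: [-0.2, -0.3, 4.1]
gripper_width: 55.4
gripper_force: 30.0
```

```bash
python3 -c "
from h import *
s=env.state();print(s['force'],s['torque'],s['ee_rot'],s['gripper_width'])"
```

```text
[-0.24167882 -0.3389542   4.11868447] [-0.12980702  0.05523547 -0.09192943] [ 1.79989365e+02 -2.16715546e-02 -9.51109377e+00] 55.445780438759726
```

Emit:
send_rows(
  motion=[
    {"tx": 0, "ty": 0, "tz": 0, "rx": 0, "ry": 0, "rz": 0.06, "gripper": 1},
    {"tx": 0, "ty": 0, "tz": 0, "rx": 0, "ry": 0, "rz": 0.06, "gripper": 1},
    {"tx": 0, "ty": 0, "tz": 0, "rx": 0, "ry": 0, "rz": 0, "gripper": 1},
    {"tx": 0, "ty": 0, "tz": 0, "rx": 0, "ry": 0, "rz": 0, "gripper": 1},
  ],
)

```text
time_s: 25.75
ee_pos: [475.0, -146.7, 70.3]
ee_rot: [-180.0, -0.1, -13.1]
force: [1.8, 0.2, 4.3]
gripper_width: 55.2
gripper_force: 30.0
```

```bash
python3 -c "
from h import *
s=env.state();print(s['force'],s['torque'],s['ee_rot'],s['gripper_width'])"
```

```text
[1.81915295 0.15698855 4.27504749] [-0.09357744 -0.25240962 -0.09402655] [-1.79995884e+02 -6.03381518e-02 -1.31229076e+01] 55.16041845203788
```

Emit:
send_rows(
  motion=[
    {"tx": 0, "ty": 0, "tz": 0, "rx": 0, "ry": 0, "rz": 0.05, "gripper": 1},
    {"tx": 0, "ty": 0, "tz": 0, "rx": 0, "ry": 0, "rz": 0.05, "gripper": 1},
    {"tx": 0, "ty": 0, "tz": 0, "rx": 0, "ry": 0, "rz": 0, "gripper": 1},
    {"tx": 0, "ty": 0, "tz": 0, "rx": 0, "ry": 0, "rz": 0, "gripper": 1},
  ],
)

```text
time_s: 26.25
ee_pos: [474.0, -146.4, 70.2]
ee_rot: [-180.0, 0.1, -16.1]
force: [-0.2, 0.9, 5.3]
gripper_width: 54.4
gripper_force: 30.0
```

```bash
python3 -c "
from h import *
s=env.state();print(s['force'],s['torque'],s['ee_rot'],s['gripper_width'])"
```

```text
[-0.16762554  0.89604352  5.29306551] [ 0.26099844 -0.01652244  0.27637081] [-1.79997386e+02  6.52446833e-02 -1.61346756e+01] 54.4296596346453
```

It has reached the stop: torque is +0.28 N m and the width is returning to 54. I'll try a gentle lift.

Emit:
send_rows(
  motion=[
    {"tx": 0, "ty": 0, "tz": -0.006, "rx": 0, "ry": 0, "rz": -0.03, "gripper": 1},
    {"tx": 0, "ty": 0, "tz": -0.006, "rx": 0, "ry": 0, "rz": 0, "gripper": 1},
    {"tx": 0, "ty": 0, "tz": 0, "rx": 0, "ry": 0, "rz": 0, "gripper": 1},
  ],
)

```text
time_s: 26.62
ee_pos: [473.7, -146.3, 75.7]
ee_rot: [-180.0, 0.1, -15.2]
force: [0.9, 1.1, -4.5]
gripper_width: 54.2
gripper_force: 30.0
```

```bash
python3 -c "
from h import *
s=env.state();print(s['force'],s['torque'],s['ee_rot'],s['ee_pos'],s['gripper_width'])"
```

```text
[ 0.93193563  1.12275055 -4.48551363] [ 0.23278263 -0.2016197   0.01281434] [-1.79983065e+02  1.11918306e-01 -1.52415912e+01] [ 473.73004054 -146.26415306   75.69975182] 54.21486958350515
```

The force of -4.5 N matches the cap's weight, so it is free. I'll lift on.

Emit:
send_rows(
  motion=[
    {"tx": 0, "ty": 0, "tz": -0.02, "rx": 0, "ry": 0, "rz": 0, "gripper": 1},
    {"tx": 0, "ty": 0, "tz": -0.03, "rx": 0, "ry": 0, "rz": 0, "gripper": 1},
    {"tx": 0, "ty": 0, "tz": -0.05, "rx": 0, "ry": 0, "rz": 0, "gripper": 1},
    {"tx": 0, "ty": 0, "tz": -0.06, "rx": 0, "ry": 0, "rz": 0, "gripper": 1},
    {"tx": 0, "ty": 0, "tz": -0.04, "rx": 0, "ry": 0, "rz": 0, "gripper": 1},
    {"tx": 0, "ty": 0, "tz": 0, "rx": 0, "ry": 0, "rz": 0, "gripper": 1},
    {"tx": 0, "ty": 0, "tz": 0, "rx": 0, "ry": 0, "rz": 0, "gripper": 1},
    {"tx": 0, "ty": 0, "tz": 0, "rx": 0, "ry": 0, "rz": 0, "gripper": 1},
    {"tx": 0, "ty": 0, "tz": 0, "rx": 0, "ry": 0, "rz": 0, "gripper": 1},
  ],
)

```text
time_s: 27.75
ee_pos: [474.0, -146.5, 175.4]
ee_rot: [180.0, 0.1, -15.2]
force: [0.3, -0.2, -4.7]
gripper_width: 54.8
gripper_force: 30.0
```

```bash
python3 - <<'E'
from h import *
s=env.state();print(s['force'],s['ee_pos'],s['gripper_width'],s['gripper_force'],s['time_s'])
def red(g):
    hsv=cv2.cvtColor(g['frame'],cv2.COLOR_RGB2HSV); r=cv2.inRange(hsv,(0,150,50),(6,255,255))|cv2.inRange(hsv,(174,150,50),(180,255,255))
    _,l,st,ce=cv2.connectedComponentsWithStats(r); return [(st[i].tolist(),ce[i].round(1).tolist()) for i in range(1,len(st)) if st[i][4]>40]
g=grab('scene','s9'); print(red(g)); print(red(load('scene0')))
for z in(123,200,230): print(z,w2px(g,[(474.5,-146.3,z)]).round(0))
# column outline check: overlay prediction in the scene view versus brown/white masks
hsv=cv2.cvtColor(g['frame'],cv2.COLOR_RGB2HSV); b=cv2.inRange(hsv,(5,70,60),(22,200,255)); b[:,:290]=0; b[:120]=0; b[260:]=0
_,l,st,ce=cv2.connectedComponentsWithStats(b); print('brown',[(st[i].tolist()) for i in range(1,len(st)) if st[i][4]>60])
a=np.radians(-21); ux=np.array([np.cos(a),np.sin(a)]);uy=np.array([-ux[1],ux[0]])
P=[(*(np.array([442.4,164.5])+44*i*ux+32*j*uy),z) for z in(44,132) for i in(-1,1) for j in(-1,1)]; print('pred',w2px(g,P).round(0).tolist())
E
```

```text
[ 0.30845949 -0.20014549 -4.66540495] [ 474.00723109 -146.4819724   175.35125415] 54.80377389911246 29.99828601256013 27.75
[([184, 124, 30, 29, 432], [195.2, 139.9]), ([258, 354, 92, 30, 1189], [294.3, 373.1])]
[([194, 171, 23, 14, 86], [206.5, 179.9]), ([258, 354, 92, 30, 1191], [294.3, 373.1])]
123 [[204. 167.]]
200 [[200. 142.]]
230 [[198. 132.]]
brown [[311, 172, 48, 58, 1410]]
pred [[329.0, 195.0], [351.0, 208.0], [309.0, 216.0], [331.0, 231.0], [335.0, 171.0], [359.0, 184.0], [313.0, 192.0], [338.0, 207.0]]
```

The cap is about 105 mm up and held: 30 N grip, 4.7 N weight. In the scene view the brown column spans (311..359, 172..230), against a predicted (309..359, 171..231), so it is straight.

```bash
python3 -c "
from workcell import env
print(env.job_done())"
```

```text
the job is handed in; nothing more can be done
None
```

The job is handed in at about 28 s: both brown cartons stand in one straight column on the white one, and the cap, which opened clockwise seen from above, is held at rest about 105 mm above the housing. My first grip on carton_a slipped and slid it about 8 mm on the cap before I regripped it, and `job_done()` returned no verdict.

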